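# Put the mate strainer and bombilla away on the shelf bracket

### The arm

A 6-joint arm with a two-finger parallel gripper is mounted at the origin on the work surface. World frame = base frame: x ahead of the robot, y to its left, z up, the work surface at z = 0. Lengths are in m, angles in rad, forces in N, time in s.
With the tool pointing down it reaches from about 0.25 to 0.725 m from the base axis. Payload 4 kg.
Tool frame: the origin (TCP) lies at the very end of the fingers, on their centre line; the grasp point (between the pads) lies 19 mm behind it; z points along the fingers, y is the line along which they close (so a half turn about z gives the same grasp; the last joint's range is limited). The gripper opens to 85 mm and grips with 20 to 120 N. Pads are 22 mm wide; open, the fingers measure 114 mm over their backs; the gripper's body (76 mm by 85 mm) begins 54 mm behind the grasp point. The pads swing forward as they close: fully open they stand 13 mm farther back than shut.
Start: joints at [-1.272, 0.241, 0.005, 1.335, 0, 1.571], TCP at [0.147, -0.478, 0.231] pointing down, gripper open.
Joint ranges: [-2.72, 2.72], [-1.05, 1.87], [-1.09, 1.28], [-1.99, 2.15], [-1.42, 1.44], [-3.14, 3.14]. Speed limits (rad/s): [2.79, 2.79, 3.14, 3.14, 3.14, 3.14].

### API

Orientations are given as a unit quaternion [x, y, z, w].
In Python, from workcell import bot, vision, workorder, boxes_of gives the robot as it stands.
- The arm moves only by the tool send_rows, never from a script. Its argument "motion" is text: rows parted by semicolons, each of 5 numbers parted by spaces: the closure, from -1 (fully open) to 1 (shut), so that 0 is half open, then the shift along the tool's x, y, z in cm, then the turn about the tool's z in rad. In form: claw x y z twist; .... A call has 1 to 5 rows; each row is the pose to reach, as a shift and turn from the pose commanded when the call began, along the tool's axes at that moment; what a row does not reach only later rows make up. A row lasts 1/10 s, in which the tool goes at most 50 mm and 8.59 degrees, less where a joint would pass 70% of its speed; a pose out of reach is approached as far as the arm can. A call with a gripper value outside its range is refused whole. The fingers move at their own pace and stop on an object; the grip force is fixed at half the most. Time passes only in rows, so rows that repeat a pose let the fingers close. It gives the time, the measured TCP pose, the force, the opening and the grip force at its end, in the units of the state.
- bot.get_obs(): the state, without advancing time (a new reading comes with each control period).
- vision.camera(name): name is "scene" or "top" or "wrist"; returns the picture (480x640x3 uint8, red, green, blue); there is no depth.
- vision.camera_model(name): a dict with "fov_y" (degrees; the focal length in pixels is half the picture's height over the tangent of half this angle, whatever the lens; pixels are square), "cx", "cy" (the principal point, pixels), "k1" (the pictures are not rectified: a ray, as slopes to the right and down, at radius r is drawn at 1 + k1 r^2 times it, then the intrinsics apply), "world_from_camera" (4x4, takes a point from camera to world coordinates); the wrist camera has in their place "hand_eye" (4x4, takes a point from camera to tool coordinates, whose origin is the TCP and whose axes are the flange's). Camera axes: x right, y down, z forward; pixel columns grow to the right and rows downward; lengths in m; the calibration is good to about 2 mm. A picture is of the moment at which its call begins: read the wrist's pose just before it. camera_model takes no time and is no camera call.
- workorder.job_done(): hands the job in; it is judged then, once.
Trained networks look in the newest picture that a camera, given by its name, has taken for a name from the list of things; names that differ only in an ending like _2 or _b are one class to them, and where a whole thing is asked for, a point or a joint stands for the part that bears it (a point fixed in the world has none). Each returns a list of dicts, best first, with "conf" (0 to 1); they miss things now and then, are a little off and sometimes report something else, mostly with a low value. They report only what shows in the picture. A call takes as long as a camera call.
- boxes_of(camera, target): "rect" ([centre column, centre row, width, height] in pixels, round what is visible of it).
The state is a dict: "clock": time; "joint_pos": joint angles; "joint_vel": joint speeds; "tau": joint torques, N m; "eef_pos": TCP position; "tool_rot": TCP orientation; "ft_force": force on the tool from outside, world axes, zero at the start; "ft_torque": the same for the moment, N m; "grip_width": finger opening in m; "grasp_force": force on a finger pad.
Only numpy, scipy, OpenCV 4.12 (cv2) and the standard library are available. Lean on these libraries where they do the work, as an engineer would, in place of code of your own. Each camera call takes 0.05 s, during which the arm holds its last target. There are 200 camera calls.

### The job

Put the washed mate things away on the shelf bracket: hang the flat steel strainer by the eye of its handle on the slanting peg, pushed down to the collar at the peg's root, and put the bombilla, foot first, down through the slanting eyelet until its collar rests on the eyelet. Leave both hanging still and everything else standing where it is.

Things in the scene. Friction and masses are not known exactly. Their poses are not given: they have to be found in the camera images.
- rack: Fixed grey steel shelf bracket. Origin on the table under the shelf's front; x away from the robot. Shelf 390 wide (y), x = -10 to 180, underside 315 mm up; a lazy Susan with red pot, gourd and canister is fixed on top (to 450 mm). 14 mm posts at x = 12 and 165, y = +-180 mm; a level 14 mm rail along y at x = 12, z = 220 mm.
- peg: Fixed round-tipped steel peg, 12 mm thick, on the bracket's rail, 30 mm in front of the bracket's origin and 80 mm left or right of its middle (it varies; the eyelet is on the other side). Leans 27 deg from vertical, up towards the robot. Origin on its axis at the top face of the 28 mm root collar, 200 mm up; z along the peg to the tip (58 mm), y level, x up the slope away from the robot.
- eyelet: Fixed short steel tube on the same rail: outside 25, hole 14, length 28 mm, open at both ends. Origin at the centre of its upper mouth, 200 mm up, 30 mm in front of and 80 mm beside the bracket's origin; z out of the mouth along the tube, leaning 27 deg from vertical, up towards the robot; y level, x up the slope away from the robot.
- strainer: Loose flat stainless strainer, 184 mm long, 140 g, lying on the table: handle bar 94 long, 14 wide, 10 high; at one end, flush, an eye (ring, outside 36, hole 18, 10 mm high), at the other a shallow pan (62 across, 16 mm high). Origin under the middle of the handle; x along the handle to the eye, z up. Eye centre at x = 62, pan centre at x = -73 mm.
- strainer_eye (a point): Centre of the hole of the strainer's eye, at half its height.
- bombilla: Loose chrome bombilla (straight rod), 10 mm thick, 191 mm long, round ends, 45 g, with a brass collar 19 mm across from 110 to 118 mm above the foot. It stands nearly upright, foot down, in the wooden stand. Origin at the foot, z along the rod to the mouthpiece.
- bombilla_collar (a point): Point on the rod's axis at the collar's underside, 110 mm from the foot.
- stand: Fixed turned-wood gourd-shaped stand, 66 mm across, 70 mm high, with a round upright hole 13 to 19 mm across whose floor is 15 mm above the table; the bombilla stands in it. Origin under its centre.
- cup: Loose white cup, 72 mm across, 75 mm high, bystander. Origin under its centre.
- tin: Loose plain steel tin, 48 mm across, 60 mm high, bystander beside the strainer's pan. Origin under its centre.
- bowl: Loose terracotta bowl, 80 mm across, 40 mm high, bystander near the stand. Origin under its centre.
- jar: Loose amber jar, 68 mm across, 110 mm high, bystander. Origin under its centre.
- can: Loose can, 66 mm across, 100 mm high, bystander. Origin under its centre.
- spoon: Loose wooden spoon, 170 mm long, lying on the table under the shelf, bystander.

How it is judged:
By the outcome, as a careful person would: the job done as asked, in the order asked, and still so for the second after the job is handed in, with the robot touching nothing.
It also fails if it takes over 67 s, if anything falls off the work surface, if the arm or the gripper's body presses on something with over 40 N, if the wrist force passes 120 N, or if a joint passes its speed limit or range.

## Working session

There is one attempt and no reset: what is moved stays moved. The work goes in short steps, Python scripts to look and compute and a tool call to move; the robot and the scene stay as the last step left them, time stands still between calls to the robot, and variables do not carry over. Pictures are saved under pics/ and viewed, at most 10 in all, crops included, and the job is handed in when it is done.

Besides the shell and the picture viewer there is one more tool, called after "Emit:" as name(argument=value, ...) on one line, values as JSON. send_rows: Moves the arm, as the interface text tells. Its arguments: {"type":"object","properties":{"motion":{"type":"string"}},"required":["motion"]}

```bash
mkdir -p pics; ls
cat > h.py <<'E'
import numpy as np, cv2
from workcell import bot, vision, workorder, boxes_of
from scipy.spatial.transform import Rotation as R
def cam(name, save=None, pose=None):
    o=bot.get_obs(); im=vision.camera(name); m=vision.camera_model(name)
    if save: cv2.imwrite('pics/'+save+'.png', im[:,:,::-1])
    if 'hand_eye' in m:
        T=np.eye(4); T[:3,:3]=R.from_quat(o['tool_rot']).as_matrix(); T[:3,3]=o['eef_pos']; W=T@np.array(m['hand_eye'])
    else: W=np.array(m['world_from_camera'])
    return im,m,W
def ray(m,W,u,v):
    f=240/np.tan(np.radians(m['fov_y'])/2); p=np.array([(u-m['cx'])/f,(v-m['cy'])/f]); q=p.copy()
    for _ in range(30): q=p/(1+m['k1']*(q@q))
    d=W[:3,:3]@np.array([q[0],q[1],1]); return W[:3,3],d
def at_z(m,W,u,v,z):
    c,d=ray(m,W,u,v); return c+d*(z-c[2])/d[2]
def proj(m,W,P):
    f=240/np.tan(np.radians(m['fov_y'])/2); c=np.linalg.inv(W)@np.append(P,1); q=c[:2]/c[2]
    q=q*(1+m['k1']*(q@q)); return np.array([q[0]*f+m['cx'],q[1]*f+m['cy']])
def tri(rays):
    A=np.zeros((3,3));b=np.zeros(3)
    for c,d in rays:
        d=d/np.linalg.norm(d);M=np.eye(3)-np.outer(d,d);A+=M;b+=M@c
    return np.linalg.solve(A,b)
E
cat > a.py <<'E'
from h import *
np.set_printoptions(precision=3,suppress=True)
o=bot.get_obs(); print({k:np.round(v,3) for k,v in o.items()})
for n in('scene','top'):
    im,m,W=cam(n,n+'0'); print(n,m['fov_y'],m['cx'],m['cy'],m['k1'],W[:3].tolist())
    for t in('rack','peg','eyelet','strainer','strainer_eye','bombilla','bombilla_collar','stand','cup','tin','bowl','jar','can'):
        r=boxes_of(n,t); print(t,[(np.round(x['rect']).astype(int).tolist(),round(x['conf'],2)) for x in r[:2]])
print(vision.camera_model('wrist'))
E
python3 a.py
```

```text
pics
{'clock': np.float64(0.0), 'joint_pos': array([-1.272,  0.241,  0.004,  1.335,  0.   ,  1.571]), 'joint_vel': array([-0.   ,  0.   ,  0.002,  0.   , -0.001, -0.002]), 'tau': array([ -0.001, -37.232,  25.241,   0.017,  -0.   ,   0.   ]), 'eef_pos': array([ 0.147, -0.477,  0.23 ]), 'tool_rot': array([ 0.989,  0.149, -0.   , -0.001]), 'ft_force': array([-0.008,  0.043, -0.377]), 'ft_torque': array([ 0.082, -0.017,  0.032]), 'grasp_force': np.float64(0.0), 'grip_width': np.float64(0.085)}
scene 47.867598531431966 318.5346267482829 236.68267472820818 -0.1575493289922217 [[-0.865697598024923, -0.4033062856165925, 0.29649908727688595, 0.21360000075868915], [-0.5005055317156295, 0.6880965141203453, -0.525373581347106, 0.6644804363195631], [0.007866479259098754, -0.6032140807686578, -0.7975405264100937, 1.1497348141630837]]
rack [([225, 216, 170, 226], 0.79), ([399, 211, 61, 37], 0.69)]
peg [([300, 194, 19, 17], 0.64)]
eyelet [([263, 254, 9, 15], 0.53)]
strainer [([399, 211, 60, 36], 0.72)]
strainer_eye [([400, 210, 57, 32], 0.77), ([332, 394, 40, 33], 0.29)]
bombilla [([288, 359, 11, 33
[... 760 characters left out ...]
0.67)]
strainer_eye [([437, 276, 25, 80], 0.71), ([186, 289, 32, 27], 0.36)]
bombilla [([173, 284, 22, 8], 0.62), ([331, 188, 18, 12], 0.24)]
bombilla_collar [([437, 275, 24, 82], 0.25)]
stand [([186, 287, 32, 29], 0.89)]
cup [([320, 298, 32, 30], 0.83)]
tin [([402, 294, 24, 20], 0.7)]
bowl [([198, 330, 33, 34], 0.6), ([320, 296, 30, 31], 0.46)]
jar [([137, 201, 44, 36], 0.85)]
can [([483, 203, 38, 35], 0.87)]
{'fov_y': 59.71153832044395, 'cx': 318.4906781715496, 'cy': 244.3647964309884, 'k1': -0.0016266914378085793, 'hand_eye': array([[ 0.   , -0.962, -0.272,  0.068],
       [ 1.   ,  0.   , -0.   ,  0.001],
       [ 0.   , -0.272,  0.962, -0.143],
       [ 0.   ,  0.   ,  0.   ,  1.   ]])}
```

View pics/scene0.png

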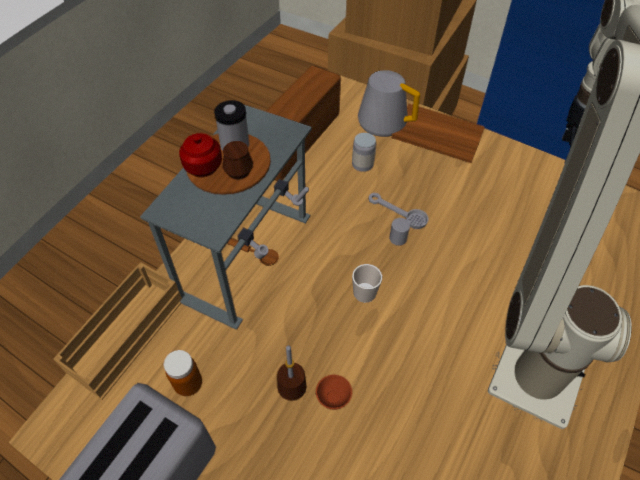

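View pics/top0.png

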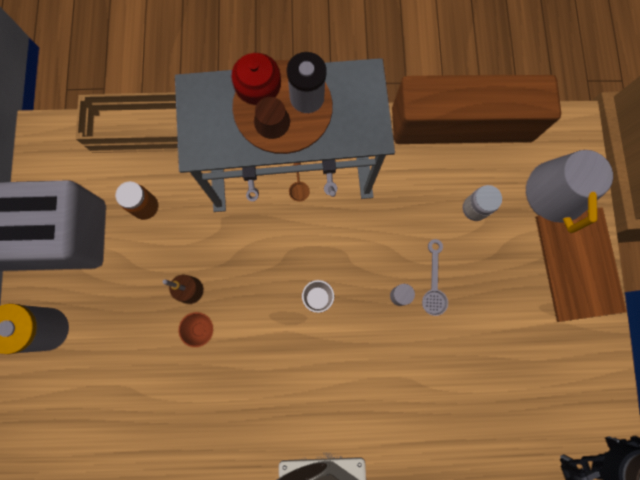

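```bash
cat > b.py <<'E'
from h import *
np.set_printoptions(precision=3,suppress=True)
ms=vision.camera_model('scene');Ws=np.array(ms['world_from_camera']);mt=vision.camera_model('top');Wt=np.array(mt['world_from_camera'])
pts={'peg':((300,194),(330,189)),'stand':((294,382),(186,287)),'cup':((368,283),(320,298)),'tin':((402,232),(402,294)),'bowl':((333,391),(198,330)),'jar':((183,373),(137,201)),'can':((363,150),(483,203))}
for k,(a,b) in pts.items(): print(k,tri([ray(ms,Ws,*a),ray(mt,Wt,*b)]))
print('eyelet@.19',at_z(ms,Ws,263,254,.188))
for v in (240,279,319): print('str top',at_z(mt,Wt,435,v,.01))
E
python3 b.py
```

```text
peg [ 0.655 -0.029  0.226]
stand [0.482 0.299 0.032]
cup [ 0.453 -0.006  0.038]
tin [ 0.453 -0.198  0.028]
bowl [0.391 0.273 0.031]
jar [0.687 0.412 0.056]
can [ 0.666 -0.396  0.055]
eyelet@.19 [0.652 0.133 0.188]
str top [ 0.586 -0.287  0.01 ]
str top [ 0.492 -0.281  0.01 ]
str top [ 0.398 -0.275  0.01 ]
```

The scene view shows the peg (300,194) on the right and the eyelet (263,254) on the left of the rail. The top view shows the strainer with its eye at (435,245) and pan at (434,302), so the eye already points at the rack.

```bash
cat >> h.py <<'E'
def go(x,y,z,yaw=None):
    """shift (cm, tool axes) and twist from now to a world TCP pose"""
    o=bot.get_obs(); Rm=R.from_quat(o['tool_rot']).as_matrix(); y0=np.arctan2(Rm[1,0],Rm[0,0])
    s=Rm.T@(np.array([x,y,z])-o['eef_pos'])*100
    print('shift',np.round(s,2),'twist',None if yaw is None else round(y0-yaw,3),'now',np.round(o['eef_pos'],4),'yaw',round(y0,3),'t',round(float(o['clock']),2))
E
cat > c.py <<'E'
from h import *
np.set_printoptions(precision=3,suppress=True)
mt=vision.camera_model('top');Wt=np.array(mt['world_from_camera'])
def y(a,b,za,zb):
    p,q=at_z(mt,Wt,*a,za),at_z(mt,Wt,*b,zb);d=p-q;print(p,q,'dir',np.arctan2(d[1],d[0]))
y((435,245),(434,302),.01,.016)
y((205,173),(382,161),.22,.22); y((219,208),(367,198),.01,.01);y((180,168),(392,155),.32,.32);y((251,172),(329,166),.22,.22)
y((252,190),(331,188),.24,.24)
go(.49,-.281,.16,-.05)
E
python3 c.py
```

```text
[ 0.574 -0.286  0.01 ] [ 0.438 -0.273  0.016] dir -0.09621662121304828
[0.697 0.22  0.22 ] [ 0.714 -0.136  0.22 ] dir 1.6201725144242156
[0.677 0.231 0.01 ] [ 0.694 -0.128  0.01 ] dir 1.6173821990843513
[0.674 0.244 0.32 ] [ 0.69  -0.139  0.32 ] dir 1.6136266245287116
[0.696 0.128 0.22 ] [ 0.706 -0.028  0.22 ] dir 1.629457387631281
[0.653 0.124 0.24 ] [ 0.654 -0.03   0.24 ] dir 1.5745707888035603
shift [38.56 -8.72  7.13] twist 0.349 now [ 0.147 -0.478  0.231] yaw 0.299 t 1.4
```

Emit:
send_rows(motion="-0.2 8 -1.8 1.4 0.08; -0.2 16 -3.5 2.9 0.16; -0.2 24 -5.3 4.3 0.24; -0.2 31 -7 5.7 0.31; -0.2 38.5 -8.7 7.1 0.38")

```text
clock: 1.9
eef_pos: [0.3624, -0.3547, 0.1874]
tool_rot: [0.999, -0.042, 0.0, 0.0]
ft_force: [1.1, -1.3, 0.6]
grip_width: 0.0515
grasp_force: 0.0
```

Emit:
send_rows(motion="-0.2 0 0 0 0; -0.2 0 0 0 0")

```text
clock: 2.1
eef_pos: [0.3615, -0.3548, 0.1871]
tool_rot: [0.999, -0.039, -0.001, -0.0]
ft_force: [-0.1, -0.4, -0.3]
grip_width: 0.0511
grasp_force: 0.0
```

```bash
cat > d.py <<'E'
from h import *
go(.49,-.281,.16,-.09)
im,m,W=cam('wrist','w1')
for t in('strainer','strainer_eye','tin'): print(t,[(np.round(x['rect']).astype(int).tolist(),round(x['conf'],2)) for x in boxes_of('wrist',t)[:2]])
E
python3 d.py
```

```text
shift [12.24 -8.35  2.7 ] twist 0.012 now [ 0.3615 -0.3548  0.1871] yaw -0.078 t 2.1
strainer [([203, 85, 88, 170], 0.62)]
strainer_eye [([199, 85, 87, 168], 0.65)]
tin [([68, 104, 117, 80], 0.6)]
```

View pics/w1.png

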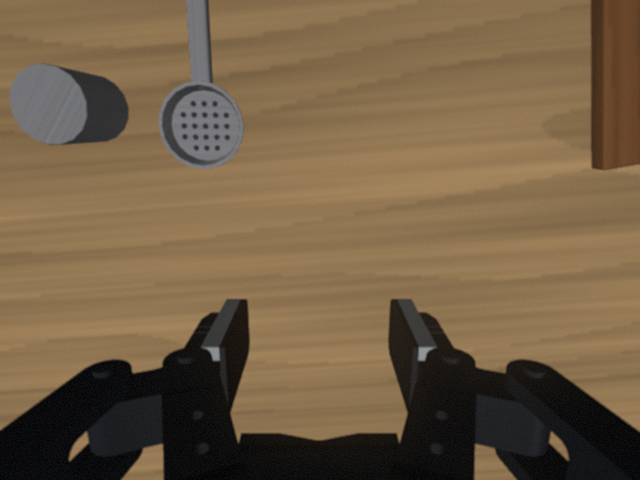

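The wrist view shows the pan at (202,124), the handle going up from it at (197,40), and the tin at (68,104). The move stopped short, so I carry on.

Emit:
send_rows(motion="-0.2 3 -2.1 0.7 0.01; -0.2 6 -4.2 1.4 0.01; -0.2 9 -6.3 2 0.01; -0.2 12.2 -8.3 2.7 0.01; -0.2 12.2 -8.3 2.7 0.01")

```text
clock: 2.8
eef_pos: [0.4914, -0.282, 0.1596]
tool_rot: [0.999, -0.044, 0.0, -0.0]
ft_force: [-1.1, 0.6, -0.3]
grip_width: 0.0515
grasp_force: 0.0
```

Run:
```python
from h import *
im,m,W=cam('wrist','w2')
go(.49,-.281,.16,-.09)
for t in('strainer','tin'): print(t,[(np.round(x['rect']).astype(int).tolist(),round(x['conf'],2)) for x in boxes_of('wrist',t)[:2]])
# tool-frame grid helper: where TCP x-offsets on table project
g=cv2.cvtColor(im,cv2.COLOR_RGB2GRAY).astype(int)
for v in (60,120,200,260): print(v,g[v,150:480:6].tolist())
```

```text
shift [ 0.03 -0.2  -0.01] twist -0.0 now [ 0.4895 -0.2829  0.1599] yaw -0.09 t 2.85
strainer [([317, 208, 89, 260], 0.84)]
tin [([194, 297, 90, 96], 0.93)]
60 [129, 129, 129, 131, 128, 130, 130, 130, 130, 130, 128, 127, 126, 128, 128, 127, 127, 127, 126, 126, 127, 128, 130, 132, 132, 133, 133, 134, 134, 134, 133, 136, 135, 136, 135, 132, 134, 132, 134, 131, 134, 130, 129, 127, 125, 123, 123, 123, 124, 125, 124, 125, 127, 128, 129]
120 [116, 123, 129, 130, 127, 130, 130, 129, 130, 129, 131, 130, 128, 130, 129, 130, 127, 126, 124, 125, 125, 123, 124, 124, 126, 127, 116, 121, 123, 117, 128, 127, 121, 122, 122, 120, 124, 123, 121, 122, 120, 121, 122, 122, 121, 123, 121, 122, 122, 124, 123, 124, 124, 124, 125]
200 [122, 122, 121, 119, 121, 120, 119, 118, 119, 122, 119, 122, 120, 120, 121, 123, 122, 123, 123, 123, 122, 122, 126, 128, 128, 130, 119, 124, 122, 109, 131, 129, 130, 128, 129, 130, 128, 129, 130, 129, 130, 127, 130, 131, 128, 127, 124, 124, 125, 119, 119, 118, 118, 117, 116]
260 [123, 125, 122, 120, 124, 125, 79, 64, 61, 57, 56, 53, 55, 55, 115, 114, 113, 116, 111, 111, 112, 111, 111, 112, 111, 112, 83, 94, 89, 94, 103, 118, 118, 118, 121, 123, 122, 123, 124, 121, 122, 122, 122, 121, 121, 122, 119, 122, 121, 121, 112, 110, 115, 113, 114]
```

View pics/w2.png

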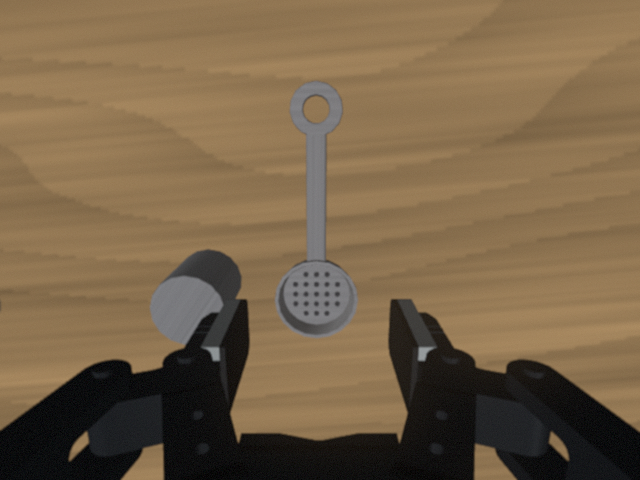

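Run:
```python
from h import *
o=bot.get_obs();m=vision.camera_model('wrist');T=np.eye(4);T[:3,:3]=R.from_quat(o['tool_rot']).as_matrix();T[:3,3]=o['eef_pos'];W=T@np.array(m['hand_eye'])
e=at_z(m,W,316,109,.01);h=at_z(m,W,316,200,.01);p=at_z(m,W,316,300,.012);t=at_z(m,W,188,310,.06)
print(e,h,p,t,np.linalg.norm(e-p)); d=(e-p)[:2]/np.linalg.norm((e-p)[:2]); print('yaw',np.arctan2(d[1],d[0]))
g=e[:2]-d*.080; print(g); go(g[0],g[1],.003,np.arctan2(d[1],d[0]))
```

```text
[ 0.56766351 -0.29073603  0.01      ] [ 0.50659531 -0.28496598  0.01      ] [ 0.4313423  -0.27786638  0.012     ] [ 0.45267466 -0.19875381  0.06      ] 0.13694196162899422
yaw -0.09412781540303157
[ 0.48801765 -0.28321692]
shift [-1.000e-02 -7.000e-02  1.575e+01] twist 0.001 now [ 0.4881 -0.2839  0.1605] yaw -0.093 t 2.95
```

Emit:
send_rows(motion="-0.2 0 -0.1 4.5 0; -0.2 0 -0.1 9 0; -0.2 0 -0.1 13 0; -0.2 0 -0.1 15.3 0; -0.2 0 -0.1 15.8 0")

```text
clock: 3.45
eef_pos: [0.4854, -0.2819, -0.0002]
tool_rot: [0.999, -0.047, -0.003, -0.001]
ft_force: [-0.2, 0.2, -0.0]
grip_width: 0.0515
grasp_force: 0.0
```

Emit:
send_rows(motion="0.2 0 0 0 0; 0.6 0 0 0 0; 1 0 0 0 0; 1 0 0 0 0; 1 0 0 0 0")

```text
clock: 3.95
eef_pos: [0.4906, -0.2831, 0.0048]
tool_rot: [0.999, -0.046, 0.002, 0.001]
ft_force: [-2.0, -0.6, 5.7]
grip_width: 0.0115
grasp_force: 59.3
```

Emit:
send_rows(motion="1 0 0 0 0; 1 0 0 -1 0; 1 0 0 -3 0; 1 0 0 -5 0; 1 0 0 -5 0")

```text
clock: 4.45
eef_pos: [0.4917, -0.283, 0.056]
tool_rot: [0.999, -0.045, 0.003, 0.001]
ft_force: [0.4, -0.9, -1.5]
grip_width: 0.0114
grasp_force: 58.8
```

Run:
```python
from h import *
im,m,W=cam('wrist','w3'); cam('scene')
go(.58,-.02,.3,.046)
for t in('strainer','tin'): print(t,[(np.round(x['rect']).astype(int).tolist(),round(x['conf'],2)) for x in boxes_of('wrist',t)[:2]])
print(bot.get_obs()['grip_width'],bot.get_obs()['grasp_force'])
```

```text
shift [  6.65 -26.89 -24.71] twist -0.137 now [ 0.4897 -0.282   0.053 ] yaw -0.091 t 4.55
strainer [([321, 232, 115, 422], 0.71)]
tin [([125, 377, 153, 139], 0.64)]
0.01159785444926259 58.77562165260315
```

View pics/w3.png

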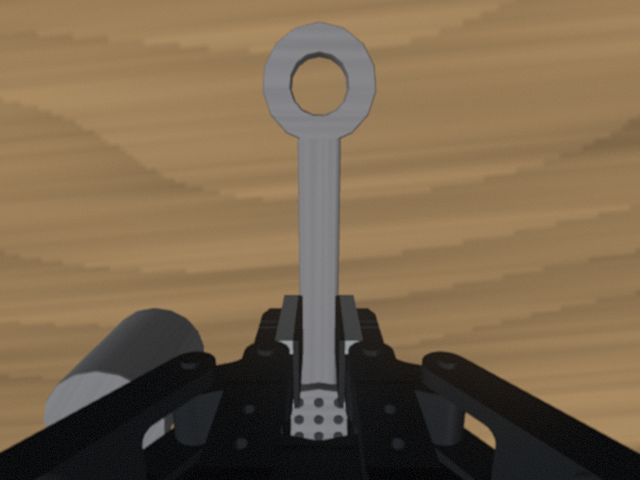

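The strainer is gripped level, with its eye at (320,83). The wrist camera sits 68 mm toward the rack, so I'll stay clear of the shelf. I plan to use the eyelet's 27° mouth to tilt the strainer in the grip. First I rise and look from between the peg and the eyelet.

Emit:
send_rows(motion="1 -1 -1 -5 -0.03; 1 -1 -4 -10 -0.06; 1 -1 -7 -15 -0.1; 1 0 -10 -20 -0.14; 1 0 -13 -24 -0.14")

```text
clock: 5.15
eef_pos: [0.4982, -0.1668, 0.2707]
tool_rot: [1.0, 0.024, -0.001, -0.0]
ft_force: [1.5, -1.1, -1.7]
grip_width: 0.0116
grasp_force: 59.0
```

Emit:
send_rows(motion="1 0 0 0 0; 1 0 0 0 0")

```text
clock: 5.35
eef_pos: [0.4988, -0.1672, 0.27]
tool_rot: [1.0, 0.025, 0.0, 0.0]
ft_force: [-1.0, -0.7, -2.4]
grip_width: 0.0119
grasp_force: 59.0
```

```bash
python3 -c "
from h import *
go(.565,.042,.295,.046); print(bot.get_obs()['joint_pos'])"
```

```text
shift [  7.67 -20.56  -2.51] twist 0.004 now [ 0.4988 -0.1672  0.27  ] yaw 0.05 t 5.35
[-3.23289321e-01  2.80093691e-01  1.57661343e-01  1.44774569e+00
 -3.28307639e-04  2.76794872e+00]
```

Emit:
send_rows(motion="1 0 -4.5 -2.5 -0.03; 1 1.7 -9 -2.5 -0.03; 1 3.5 -13.5 -2.5 -0.03; 1 5 -17 -2.5 -0.03; 1 7 -19.5 -2.5 -0.03")

```text
clock: 5.85
eef_pos: [0.5577, 0.0318, 0.292]
tool_rot: [0.999, 0.04, -0.003, 0.0]
ft_force: [1.2, -0.7, -2.0]
grip_width: 0.0117
grasp_force: 59.1
```

Emit:
send_rows(motion="1 0 0 0 0; 1 0 0 0 0")

```text
clock: 6.05
eef_pos: [0.558, 0.0301, 0.2919]
tool_rot: [0.999, 0.04, -0.003, 0.0]
ft_force: [0.4, -0.2, -1.6]
grip_width: 0.0117
grasp_force: 59.1
```

Run:
```python
from h import *
im,m,W=cam('wrist','w4'); np.save('W4.npy',W)
go(.565,.042,.295,.046)
for t in('strainer','peg','eyelet'): print(t,[(np.round(x['rect']).astype(int).tolist(),round(x['conf'],2)) for x in boxes_of('wrist',t)[:2]])
for n,P in dict(pegroot=(.667,-.036,.2),pegtip=(.641,-.037,.252),eye=(.659,.124,.2)).items(): print(n,proj(m,W,np.array(P)))
```

```text
shift [ 0.81 -1.19 -0.24] twist 0.032 now [0.5579 0.0295 0.2926] yaw 0.078 t 6.1
strainer [([320, 230, 114, 422], 0.93)]
peg [([458, 74, 72, 88], 0.68)]
eyelet [([149, 46, 63, 67], 0.95), ([14, 270, 28, 19], 0.62)]
pegroot [460.69348973  55.08643055]
pegtip [493.3044615  103.55906711]
eye [149.38528333  45.13334922]
```

View pics/w4.png

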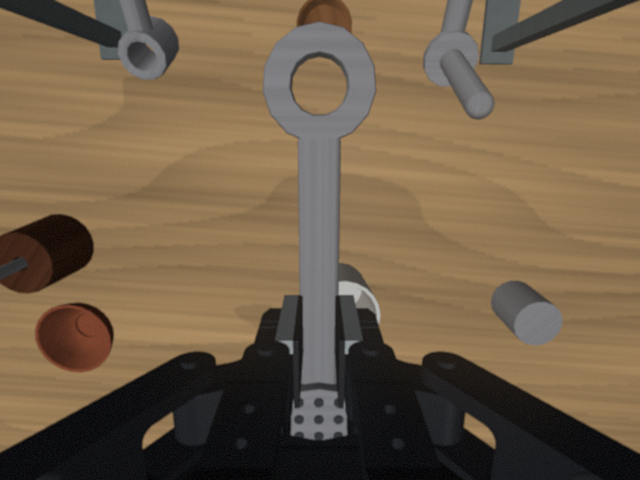

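The wrist view shows the eyelet mouth at (145,56), the peg tip at about (480,102) and the collar at about (450,60). Both are within 7 mm of what I predicted.

Run:
```python
from h import *
np.set_printoptions(precision=4,suppress=True)
m=vision.camera_model('wrist');W=np.load('W4.npy')
print('mouth',at_z(m,W,145,56,.2)); tip=at_z(m,W,479,101,.2463); print('tipcentre',tip)
cx,sx=np.cos(.046),np.sin(.046); u=np.array([-np.sin(np.radians(27))*cx,-np.sin(np.radians(27))*sx,np.cos(np.radians(27))])
root=tip-u*.052; print('root',root,'proj',proj(m,W,root),'mid',proj(m,W,root+u*.026))
M=at_z(m,W,145,56,.2); d=M-root;print('sep',np.linalg.norm(d[:2]),'rackyaw',np.arctan2(-d[0],d[1]))
# eye in tool frame (depth from 36 mm outer width 112px)
f=418.;z=.036*f/112.5;c=np.array([(320-m['cx'])/f*z,(81-m['cy'])/f*z,z,1]);print('eye tool',np.array(m['hand_eye'])@c)
```

```text
mouth [0.6537 0.1264 0.2   ]
tipcentre [ 0.642  -0.033   0.2463]
root [ 0.6655 -0.0319  0.2   ] proj [452.2868  57.4504] mid [464.3574  77.1264]
sep 0.15874002670329523 rackyaw 0.07497038941322363
eye tool [0.0826 0.0016 0.0001 1.    ]
```

```bash
python3 -c "
from h import *
go(.5755,.105,.235,.25)"
```

```text
shift [ 2.31 -7.44  5.94] twist -0.173 now [0.5582 0.029  0.2945] yaw 0.077 t 6.25
```

Emit:
send_rows(motion="1 0.5 -3 0 -0.07; 1 1 -6 1 -0.14; 1 2.3 -7.4 3 -0.17; 1 2.3 -7.4 6 -0.17; 1 2.3 -7.4 6 -0.17")

```text
clock: 6.75
eef_pos: [0.573, 0.105, 0.2306]
tool_rot: [0.992, 0.124, -0.005, 0.0]
ft_force: [-1.1, 0.5, -1.3]
grip_width: 0.0116
grasp_force: 59.1
```

Run:
```python
from h import *
im,m,W=cam('wrist','w5')
go(.5755,.105,.21,.25); print(bot.get_obs()['joint_pos'])
P=np.array([.654,.126,.2]);print(proj(m,W,P))
print([(np.round(x['rect']).astype(int).tolist(),round(x['conf'],2)) for x in boxes_of('wrist','eyelet')[:2]])
```

```text
shift [0.15 0.03 2.32] twist -0.002 now [0.5741 0.1049 0.2332] yaw 0.248 t 6.8
[ 1.80854418e-01  4.13568213e-01  2.54008645e-01  1.41692165e+00
 -1.64704644e-04  3.07480989e+00]
[314.65562059  84.84452574]
[([317, 84, 52, 60], 0.57), ([390, 69, 499, 139], 0.57)]
```

View pics/w5.png

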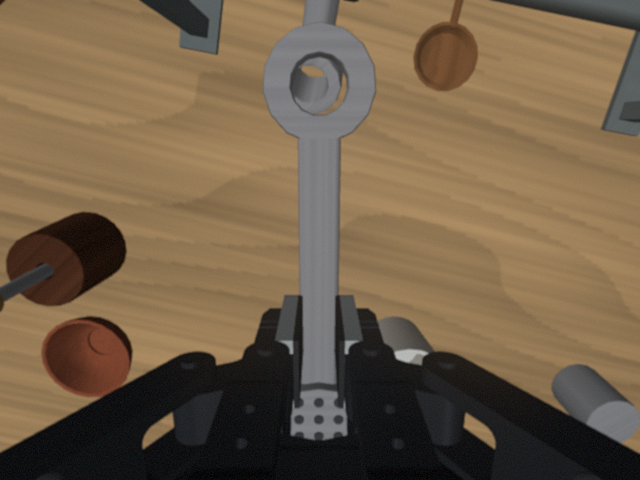

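The eyelet mouth shows centred through the strainer's eye at (318,82), so I press down and let it tilt.

Emit:
send_rows(motion="1 0 0 1.3 0; 1 0 0 2.4 0; 1 0 0 3 0; 1 0.05 0 3.5 0; 1 0.1 0 4 0")

```text
clock: 7.35
eef_pos: [0.5775, 0.1059, 0.1962]
tool_rot: [0.992, 0.124, 0.001, 0.0]
ft_force: [-3.1, 0.0, 2.8]
grip_width: 0.0113
grasp_force: 59.1
```

Run:
```python
from h import *
im,m,W=cam('wrist','w6')
o=bot.get_obs();print(o['ft_force'],o['ft_torque'],o['grip_width']);go(.58,.105,.163,.25)
g=im.copy()
```

```text
[-0.55455881 -1.14726181  1.70732026] [-0.13734177 -0.21999321 -0.05325765] 0.011965414405462005
shift [0.23 0.16 3.21] twist -0.002 now [0.5774 0.106  0.1951] yaw 0.248 t 7.4
```

Emit:
send_rows(motion="1 0.1 0 0.6 0; 1 0.2 0 1.3 0; 1 0.3 0 1.9 0; 1 0.45 0 2.6 0; 1 0.6 0 3.2 0")

```text
clock: 7.9
eef_pos: [0.5829, 0.1078, 0.1625]
tool_rot: [0.992, 0.124, -0.0, 0.0]
ft_force: [-1.4, -1.9, 2.1]
grip_width: 0.0111
grasp_force: 58.5
```

Run:
```python
from h import *
im,m,W=cam('wrist','w7')
o=bot.get_obs();print(o['ft_force'],o['ft_torque'],o['grip_width']);go(.58,.105,.163,.25)
```

```text
[-0.92047187 -0.14197484  1.61998864] [-0.05448708 -0.12345459 -0.02009103] 0.011126011005410488
shift [-0.31  0.21 -0.17] twist -0.001 now [0.5825 0.1078 0.1613] yaw 0.249 t 7.95
```

View pics/w7.png

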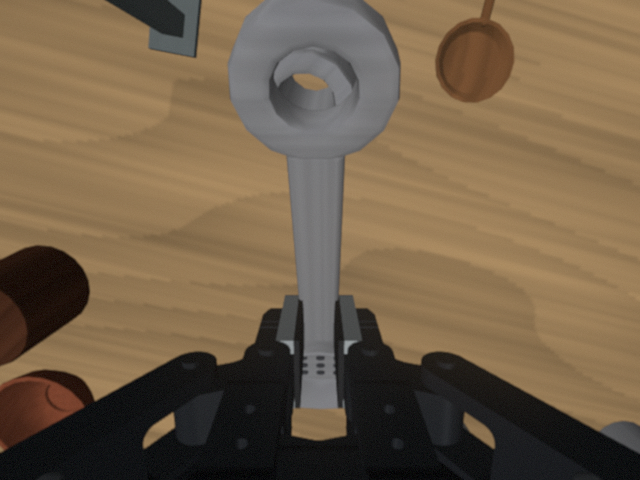

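The strainer now sits flush on the tilted mouth, pitched about 28°. I lift off and go above the peg.

Emit:
send_rows(motion="1 0 0 -2 0; 1 -1 0 -5 0; 1 -2.5 0 -8.5 0; 1 -3 0 -8.5 0; 1 -3 0 -8.5 0")

```text
clock: 8.45
eef_pos: [0.5534, 0.1005, 0.2483]
tool_rot: [0.992, 0.124, 0.0, -0.0]
ft_force: [0.3, -0.9, -2.3]
grip_width: 0.011
grasp_force: 59.4
```

```bash
python3 -c "
from h import *
go(.5603,-.0383,.235,.06)"
```

```text
shift [-2.76 13.62  1.32] twist 0.189 now [0.5534 0.1005 0.2483] yaw 0.249 t 8.45
```

Emit:
send_rows(motion="1 -0.5 4 0 0.05; 1 -1.2 7.5 0 0.1; 1 -2 10.5 0 0.15; 1 -2.8 13.6 0 0.19; 1 -2.8 13.6 0.5 0.19")

```text
clock: 8.95
eef_pos: [0.5597, -0.0418, 0.241]
tool_rot: [1.0, 0.027, -0.001, 0.0]
ft_force: [0.2, -0.2, -1.4]
grip_width: 0.0109
grasp_force: 59.3
```

Emit:
send_rows(motion="1 0 0 0 0; 1 0 0 0.5 0")

```text
clock: 9.15
eef_pos: [0.56, -0.0376, 0.237]
tool_rot: [1.0, 0.03, -0.001, -0.0]
ft_force: [0.3, 0.3, -0.7]
grip_width: 0.0111
grasp_force: 59.3
```

Run:
```python
from h import *
np.set_printoptions(precision=4,suppress=True)
im,m,W=cam('wrist','w8');np.save('W8.npy',W)
go(.5603,-.0383,.2238,.06)
u=np.array([-.4535,-.022,.891]);r=np.array([.6655,-.0319,.2])
print('tip',proj(m,W,r+.058*u),'root',proj(m,W,r),'eye pred', proj(np.array(0) if 0 else m,W,np.array(bot.get_obs()['eef_pos'])+np.array([.0713,.0043,.043])))
```

```text
shift [0.07 0.11 1.23] twist 0.0 now [ 0.5596 -0.0372  0.2361] yaw 0.06 t 9.2
tip [315.8828  87.7769] root [317.4588  27.4624] eye pred [311.8899 115.8088]
```

View pics/w8.png

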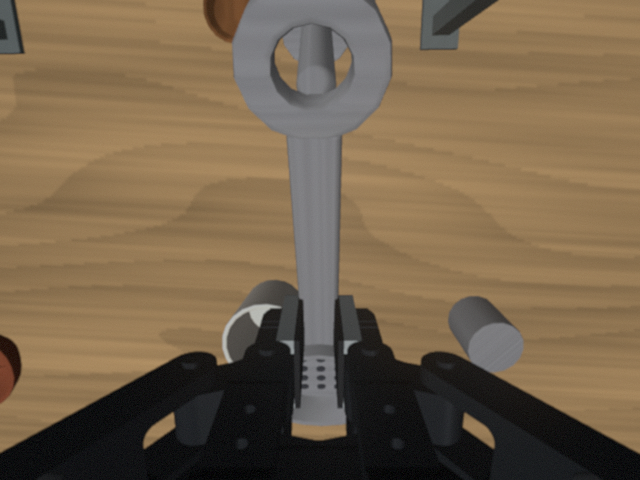

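The ring sits at (312,60), and the peg tip shows low in its hole at about (317,93). Ring size gives its depth, and from that the eye is about 13 mm too far forward because the handle slid slightly in the pads. I correct this and descend along the peg, watching the force.

Emit:
send_rows(motion="1 -0.6 0.1 0 0; 1 -1.3 0.1 0 0; 1 -1.1 0.1 0.4 0; 1 -0.95 0.1 0.8 0; 1 -0.95 0.1 0.8 0")

```text
clock: 9.7
eef_pos: [0.5505, -0.0397, 0.2295]
tool_rot: [1.0, 0.03, -0.0, -0.0]
ft_force: [-0.0, -0.5, -1.4]
grip_width: 0.0109
grasp_force: 59.3
```

Run:
```python
from h import *
np.set_printoptions(precision=4,suppress=True)
im,m,W=cam('wrist','w9');go(.5794,-.0369,.1705,.06);print(bot.get_obs()['ft_force'])
for t in('strainer','strainer_eye','peg'): print(t,[(np.round(x['rect'],1).tolist(),round(x['conf'],2)) for x in boxes_of('wrist',t)[:3]])
u=np.array([-.4535,-.022,.891]);r=np.array([.6655,-.0319,.2])
for s in(.04,.058,.07):print(s,proj(m,W,r+s*u))
g=cv2.GaussianBlur(cv2.cvtColor(im,cv2.COLOR_RGB2GRAY),(5,5),1)
c=cv2.HoughCircles(g[:170,180:450],cv2.HOUGH_GRADIENT,1,20,param1=60,param2=18,minRadius=25,maxRadius=95);print(None if c is None else c[0][:6]+[180,0,0])
```

```text
shift [ 2.9  -0.11  5.92] twist -0.001 now [ 0.5505 -0.0398  0.2298] yaw 0.059 t 9.75
[-0.1836 -0.3052 -1.7415]
strainer [([313.2, 213.7, 165.8, 427.3], 0.6)]
strainer_eye [([311.1, 212.9, 159.4, 423.8], 0.78)]
peg [([309.8, 46.8, 38.6, 44.4], 0.89), ([237.8, 23.2, 475.7, 46.4], 0.47)]
0.04 [310.8002  26.6171]
0.058 [309.5296  46.8353]
0.07 [308.4992  63.2322]
[[313.5  56.5  37.8]
 [332.5  49.5  59.6]
 [302.5  77.5  28.6]
 [345.5  30.5  35.3]
 [311.5  35.5  32. ]]
```

Emit:
send_rows(motion="1 -0.3 -0.1 0 0; 1 -0.1 -0.1 0.4 0; 1 0.1 -0.1 0.8 0; 1 0.3 -0.1 1.2 0; 1 0.5 -0.1 1.6 0")

```text
clock: 10.4
eef_pos: [0.5557, -0.0386, 0.2136]
tool_rot: [1.0, 0.029, -0.0, 0.0]
ft_force: [0.6, -0.9, -1.0]
grip_width: 0.0108
grasp_force: 59.3
```

```bash
cat > e.py <<'E'
from h import *
np.set_printoptions(precision=4,suppress=True)
im,m,W=cam('wrist','w_'+str(round(float(bot.get_obs()['clock']),2)));go(.5764,-.0369,.1705,.06);print(bot.get_obs()['ft_force'],bot.get_obs()['grip_width'])
for t in('strainer','peg'): print(t,[(np.round(x['rect'],1).tolist(),round(x['conf'],2)) for x in boxes_of('wrist',t)[:3]])
u=np.array([-.4535,-.022,.891]);r=np.array([.6655,-.0319,.2])
for s in(.0,.02,.04,.058):print(s,proj(m,W,r+s*u))
g=cv2.GaussianBlur(cv2.cvtColor(im,cv2.COLOR_RGB2GRAY),(5,5),1)
c=cv2.HoughCircles(g[:170,180:450],cv2.HOUGH_GRADIENT,1,20,param1=60,param2=18,minRadius=25,maxRadius=95);print(None if c is None else c[0][:6]+[180,0,0])
E
python3 e.py
```

```text
shift [ 2.09 -0.04  4.23] twist -0.001 now [ 0.5556 -0.0385  0.2128] yaw 0.059 t 10.45
[-0.2117 -0.9781 -1.8521] 0.01126992635967094
strainer [([314.3, 214.6, 163.8, 423.6], 0.76)]
peg [([311.1, 51.9, 49.1, 59.8], 0.7), ([311.5, 212.3, 166.2, 424.7], 0.26)]
0.0 [314.6388  -2.7337]
0.02 [313.8524  13.7223]
0.04 [312.8559  34.5786]
0.058 [311.7003  58.769 ]
[[312.5  58.5  36. ]
 [335.5  49.5  56.8]
 [344.5  31.5  37.3]
 [317.5  37.5  40.1]
 [306.5  78.5  29.6]]
```

Emit:
send_rows(motion="1 0.3 0 0.6 0; 1 0.6 0 1.2 0; 1 0.9 0 1.8 0; 1 1.2 0 2.4 0; 1 1.45 0 2.9 0")

```text
clock: 11.05
eef_pos: [0.5701, -0.0377, 0.1843]
tool_rot: [1.0, 0.029, -0.0, -0.0]
ft_force: [-0.0, 1.2, -1.5]
grip_width: 0.0112
grasp_force: 59.3
```

```bash
python3 e.py
```

```text
shift [ 0.64 -0.03  1.3 ] twist -0.001 now [ 0.57   -0.0376  0.1835] yaw 0.059 t 11.1
[ 0.2234 -0.3483 -2.525 ] 0.010924243116236224
strainer [([314.2, 214.2, 164.1, 428.5], 0.93)]
peg [([310.1, 85.3, 74.9, 125.6], 0.82)]
0.0 [313.9576  24.6575]
0.02 [312.8718  49.1425]
0.04 [311.4138  82.0287]
0.058 [309.5961 123.033 ]
[[310.5  65.5  43.6]
 [309.5 113.5  33. ]
 [332.5  53.5  60.8]
 [223.5   4.5  40.3]
 [291.5  85.5  67.2]
 [323.5  89.5  56.6]]
```

Emit:
send_rows(motion="1 0.2 0 0.4 0; 1 0.4 0 0.8 0; 1 0.5 0 1 0; 1 0.6 0 1.2 0; 1 0.65 0 1.3 0")

```text
clock: 11.7
eef_pos: [0.5765, -0.0373, 0.1719]
tool_rot: [1.0, 0.029, -0.0, -0.0]
ft_force: [0.4, -0.2, -1.5]
grip_width: 0.0109
grasp_force: 59.3
```

```bash
python3 e.py
```

```text
shift [-0.01 -0.04  0.14] twist -0.001 now [ 0.5765 -0.0373  0.1719] yaw 0.059 t 11.75
[ 0.817   0.1009 -2.5336] 0.011275558244423974
strainer [([314.8, 213.2, 162.9, 426.3], 0.77), ([211.4, 25.6, 72.4, 51.3], 0.22)]
peg [([309.9, 107.2, 74.5, 169.5], 0.79)]
0.0 [313.3358  41.2769]
0.02 [312.0368  71.1964]
0.04 [310.2323 112.7695]
0.058 [307.8805 166.966 ]
[[311.5  65.5  42.9]
 [219.5   8.5  42.7]
 [347.5  49.5  44.9]
 [324.5  48.5  61.9]]
```

Emit:
send_rows(motion="1 0.1 0 0.2 0; 1 0.2 0 0.4 0; 1 0.3 0 0.6 0")

```text
clock: 12.15
eef_pos: [0.5796, -0.0371, 0.1661]
tool_rot: [1.0, 0.029, 0.0, -0.0]
ft_force: [0.1, -0.2, -1.5]
grip_width: 0.0107
grasp_force: 59.3
```

Emit:
send_rows(motion="1 0.05 0 0.1 0; 1 0.1 0 0.2 0; 1 0.1 0 0.2 0")

```text
clock: 12.45
eef_pos: [0.5804, -0.0371, 0.164]
tool_rot: [1.0, 0.029, -0.0, 0.0]
ft_force: [-0.8, 0.0, -1.2]
grip_width: 0.0107
grasp_force: 59.2
```

```bash
python3 e.py
```

```text
shift [-0.39 -0.04 -0.64] twist -0.001 now [ 0.5804 -0.0371  0.1641] yaw 0.059 t 12.5
[-1.1041 -0.2719 -1.2399] 0.010932583238719614
strainer [([313.6, 212.2, 165.3, 424.5], 0.6)]
peg [([307.9, 128.7, 85.2, 202.6], 0.92)]
0.0 [313.0259  53.0449]
0.02 [311.5714  87.3744]
0.04 [309.4972 136.3415]
0.058 [306.6962 202.4909]
[[311.5  68.5  42.9]
 [325.5  53.5  64.8]
 [214.5  16.5  27.4]]
```

Emit:
send_rows(motion="1 0.05 0 0.1 0; 1 0.1 0 0.2 0; 1 0.15 0 0.3 0; 1 0.15 0 0.3 0")

```text
clock: 13.0
eef_pos: [0.582, -0.0371, 0.1612]
tool_rot: [1.0, 0.029, 0.0, 0.0]
ft_force: [-1.1, 0.0, -0.4]
grip_width: 0.0107
grasp_force: 59.1
```

```bash
python3 e.py | head -4
```

```text
shift [-0.56 -0.05 -0.93] twist -0.001 now [ 0.582  -0.037   0.1612] yaw 0.059 t 13.05
[-0.6986 -0.3079  0.541 ] 0.011002440021537385
strainer [([312.6, 208.8, 170.3, 416.1], 0.68)]
peg [([306.4, 138.6, 87.5, 211.8], 0.77)]
```

Emit:
send_rows(motion="0.4 0 0 0 0; 0 0 0 0 0; -0.2 0 0 0 0; -0.2 0 0 0 0; -0.2 0 0 0 0")

```text
clock: 13.65
eef_pos: [0.5821, -0.037, 0.1612]
tool_rot: [1.0, 0.029, 0.0, -0.0]
ft_force: [0.5, 0.3, 0.5]
grip_width: 0.0514
grasp_force: 0.0
```

Emit:
send_rows(motion="-0.2 0 0 -3 0; -0.2 0 0 -7 0; -0.2 0 0 -11 0; -0.2 -2 0 -12 0; -0.2 -3 0 -12 0")

```text
clock: 14.15
eef_pos: [0.5527, -0.0389, 0.2844]
tool_rot: [1.0, 0.029, 0.003, 0.0]
ft_force: [-0.1, -1.4, -0.5]
grip_width: 0.0511
grasp_force: 0.0
```

```bash
python3 e.py
```

```text
shift [ 2.53 -0.06 11.29] twist -0.001 now [ 0.5509 -0.039   0.2833] yaw 0.059 t 14.2
[-1.9455  0.1964 -1.0508] 0.05102239752572193
strainer [([319.1, 119.8, 79.8, 226.8], 0.71)]
peg [([314.5, 47.9, 30.2, 86.7], 0.67)]
0.0 [315.4222  34.5388]
0.02 [315.0039  47.7379]
0.04 [314.5161  63.1292]
0.058 [314.0022  79.3434]
[[309.5  45.5  43.6]
 [244.5  18.5  28.4]]
```

```bash
cat > f.py <<'E'
from h import *
np.set_printoptions(precision=1,suppress=True)
im,m,W=cam('wrist','wf')
print(np.array([x['rect'] for x in boxes_of('wrist','strainer')[:1]]))
yaw=.06;h=np.array([np.cos(yaw),np.sin(yaw),0]);u=np.array([-.4535,-.022,.891]);r=np.array([.6655,-.0319,.2])
a=np.linspace(0,2*np.pi,60)
for s in(.005,.01,.02,.03):
  for th in(27,35,40,45,50):
    t=np.radians(th);d=np.cos(t)*h+np.sin(t)*np.array([0,0,1]);l=np.array([-np.sin(yaw),np.cos(yaw),0]);n=np.cross(d,l);c=r+s*u
    P=[c+.018*(np.cos(k)*d+np.sin(k)*l)+z*n for k in a for z in(-.005,.005)]+[c-.135*d+.031*(np.cos(k)*d+np.sin(k)*l)+z*n for k in a for z in(-.005,.011)]
    p=np.array([proj(m,W,q) for q in P]);lo,hi=p.min(0),p.max(0);print(s,th,np.r_[(lo+hi)/2,hi-lo], 'top,bot',lo[1],hi[1])
E
python3 f.py
```

```text
[[319.4 117.2  83.5 230.3]]
0.005 27 [316.7 135.6  91.6 295.4] top,bot -12.061997930644395 283.32082114052815
0.005 35 [316.8 124.3  87.4 272.8] top,bot -12.10218688554437 260.7241469913971
0.005 40 [316.8 117.3  85.1 258. ] top,bot -11.647451626350119 246.341892162486
0.005 45 [316.9 110.5  83.2 242.6] top,bot -10.81870528129457 231.761496781787
0.005 50 [316.9 103.7  81.6 226.6] top,bot -9.616374641300496 216.97514154141766
0.01 27 [316.7 139.5  92.8 298. ] top,bot -9.536012489391481 288.50731932524104
0.01 35 [316.7 127.9  88.4 274.9] top,bot -9.546680858345894 265.37272858279323
0.01 40 [316.8 120.8  86.2 259.8] top,bot -9.065008244937701 250.69520375058556
0.01 45 [316.8 113.8  84.2 244. ] top,bot -8.202741293402113 235.84595010404865
0.01 50 [316.8 106.9  82.6 227.8] top,bot -6.96036899183585 220.81349596636167
0.02 27 [316.5 147.5  95.3 303.4] top,bot -4.175546805843794 299.26933240777305
0.02 35 [316.6 135.4  90.7 279.1] top,bot -4.119668584228293 274.99959308863413
0.02 40 [316.7 128.1  88.3 263.3] top,bot -3.578464773207685 259.70153606779945
0.02 45 [316.7 120.8  86.3 246.9] top,bot -2.642761914956253 244.2888767151032
0.02 50 [316.7 113.7  84.6 230.1] top,bot -1.3131936101280246 228.74209565751372
0.03 27 [316.4 156.1  98.  308.9] top,bot 1.6398756291961831 310.5832229046988
0.03 35 [316.5 143.4  93.1 283.3] top,bot 1.7739516339336205 285.0926257021416
0.03 40 [316.5 135.8  90.6 266.7] top,bot 2.3833891290104816 269.1309086904987
0.03 45 [316.6 128.3  88.5 249.7] top,bot 3.4023138383017226 253.11802642446304
0.03 50 [316.5 120.9  86.9 232.2] top,bot 4.829915016500905 237.0253024581533
```

Emit:
send_rows(motion="-0.2 1.5 0 -1 0; -0.2 3 0 -2 0; -0.2 3 0 -2 0")

```text
clock: 14.7
eef_pos: [0.5841, -0.0369, 0.301]
tool_rot: [1.0, 0.03, 0.001, 0.0]
ft_force: [-0.7, 0.2, 0.2]
grip_width: 0.0516
grasp_force: 0.0
```

```bash
python3 f.py; python3 -c "
from h import *
print([(np.round(x['rect']),x['conf']) for x in boxes_of('wrist','peg')[:2]])
im=cv2.imread('pics/wf.png');cv2.imwrite('pics/wfc.png',cv2.resize(im[0:300,200:440],None,fx=2,fy=2))"
```

```text
[[320.3 172.4  75.4 179.7]]
0.005 27 [316.9 190.9  83.5 243.5] top,bot 69.18513783128193 312.68683347751414
0.005 35 [316.9 180.2  80.  220.5] top,bot 69.98318737878256 290.43974774853746
0.005 40 [317.  173.6  78.1 205.5] top,bot 70.87029524491342 276.37702422597033
0.005 45 [317.  167.1  76.5 190.1] top,bot 72.05366717153936 262.19645985089096
0.005 50 [317.  160.7  75.2 174.4] top,bot 73.52761461564063 247.89385221387235
0.01 27 [316.8 195.3  84.5 245. ] top,bot 72.77362456372913 317.7679476288259
0.01 35 [316.9 184.3  80.9 221.4] top,bot 73.62300775516385 295.0343803788676
0.01 40 [316.9 177.6  79.  206.2] top,bot 74.54769974050734 280.70385011912157
0.01 45 [316.9 171.   77.3 190.5] top,bot 75.7726779031932 266.27928992344863
0.01 50 [317.  164.5  76.  174.5] top,bot 77.29200422656746 251.75353260095383
0.02 27 [316.7 204.3  86.6 247.9] top,bot 80.33135991153503 328.2788655739173
0.02 35 [316.8 192.9  82.8 223.2] top,bot 81.2930419578407 304.5231942989372
0.02 40 [316.8 186.   80.8 207.3] top,bot 82.29942092722055 289.6319779034009
0.02 45 [316.8 179.2  79.1 191.1] top,bot 83.61446752659126 274.69784757552543
0.02 50 [316.9 172.5  77.6 174.5] top,bot 85.23169566012655 259.7071482161632
0.03 27 [316.6 213.9  88.8 250.8] top,bot 88.44329116522067 339.2818542582139
0.03 35 [316.7 202.   84.8 224.9] top,bot 89.53182641125369 314.4335445996853
0.03 40 [316.7 194.8  82.7 208.3] top,bot 90.62970983487494 298.945802157531
0.03 45 [316.7 187.8  80.9 191.4] top,bot 92.04512524567838 283.4713444361085
0.03 50 [316.8 180.9  79.4 174.2] top,bot 93.77096332743145 267.98920197946705
[(array([311., 122.,  34.,  88.]), 0.86)]
```

The numbers put the eye at the collar with the pan drooping (about 47°), as expected. Now the bombilla: I flip the tool half a turn so the camera is on the robot side, and travel to the stand.

Emit:
send_rows(motion="-0.2 -3 0 0 -0.15; -0.2 -6 -4 0 -0.3; -0.2 -9 -8 0 -0.45; -0.2 -10 -12 0 -0.6; -0.2 -10 -16 0 -0.75")

```text
clock: 15.35
eef_pos: [0.4701, 0.1174, 0.3013]
tool_rot: [0.918, 0.396, -0.0, -0.0]
ft_force: [1.5, -0.4, 0.8]
grip_width: 0.0511
grasp_force: 0.0
```

Emit:
send_rows(motion="-0.2 0 0 0 -0.15; -0.2 0 0 0 -0.3; -0.2 0 0 0 -0.45; -0.2 0 0 0 -0.6; -0.2 0 0 0 -0.75")

```text
clock: 15.85
eef_pos: [0.4717, 0.1167, 0.3005]
tool_rot: [0.709, 0.705, -0.001, -0.0]
ft_force: [0.6, -0.1, 0.1]
grip_width: 0.0516
grasp_force: 0.0
```

Emit:
send_rows(motion="-0.2 0 0 0 -0.15; -0.2 0 0 0 -0.3; -0.2 0 0 0 -0.45; -0.2 0 0 0 -0.6; -0.2 0 0 0 -0.75")

```text
clock: 16.35
eef_pos: [0.4718, 0.1165, 0.3005]
tool_rot: [0.402, 0.916, -0.0, -0.001]
ft_force: [0.1, -0.9, 0.3]
grip_width: 0.051
grasp_force: 0.0
```

Run:
```python
from h import *
np.set_printoptions(precision=4,suppress=True)
ms=vision.camera_model('scene');Ws=np.array(ms['world_from_camera']);mt=vision.camera_model('top');Wt=np.array(mt['world_from_camera'])
im,_,_=cam('scene');im2,_,_=cam('top')
bs=boxes_of('scene','bombilla')[:2];bt=boxes_of('top','bombilla')[:2]
print(bs,bt)
rs=bs[0]['rect'];rt=bt[0]['rect']
print('tip',tri([ray(ms,Ws,rs[0],rs[1]-rs[3]/2+2),ray(mt,Wt,rt[0]-rt[2]/2+3,rt[1]-1)]))
print(bot.get_obs()['joint_pos'])
go(.482,.29,.30,np.pi+.06)
```

```text
[{'rect': [289.1, 360.5, 11.8, 34.4], 'conf': 0.49}] []Traceback (most recent call last):
  File "<stdin>", line 7, in <module>
IndexError: list index out of range
```

Run:
```python
from h import *
np.set_printoptions(precision=4,suppress=True)
ms=vision.camera_model('scene');Ws=np.array(ms['world_from_camera']);mt=vision.camera_model('top');Wt=np.array(mt['world_from_camera'])
print('tip',tri([ray(ms,Ws,289,345),ray(mt,Wt,166,283)]), at_z(mt,Wt,166,283,.203),at_z(ms,Ws,289,345,.203),proj(mt,Wt,np.array([.482,.299,.203])))
print(bot.get_obs()['joint_pos'])
go(.482,.28,.27,np.pi+.06)
```

```text
tip [0.481  0.2963 0.2076] [0.4798 0.2971 0.203 ] [0.4841 0.2949 0.203 ] [165.0513 281.8837]
[ 0.2422  0.1952  0.1264  1.5029 -0.      1.0781]
shift [11.46 11.68  3.08] twist -0.896 now [0.4722 0.1167 0.3008] yaw 2.306 t 16.55
```

Emit:
send_rows(motion="-0.2 3 3 0 -0.15; -0.2 6 6 0.5 -0.3; -0.2 9 9 1 -0.45; -0.2 11.5 12 2 -0.6; -0.2 11.5 12 3 -0.75")

```text
clock: 17.05
eef_pos: [0.484, 0.287, 0.2698]
tool_rot: [0.037, 0.999, 0.001, -0.0]
ft_force: [0.4, -0.1, -0.0]
grip_width: 0.0515
grasp_force: 0.0
```

Emit:
send_rows(motion="-0.2 0 0 0 -0.15; -0.2 0 0 0 -0.15; -0.2 0 0 0 -0.15")

```text
clock: 17.35
eef_pos: [0.4841, 0.2826, 0.2712]
tool_rot: [-0.031, 1.0, -0.0, -0.0]
ft_force: [0.2, 0.1, 0.2]
grip_width: 0.0513
grasp_force: 0.0
```

Run:
```python
from h import *
np.set_printoptions(precision=4,suppress=True)
im,m,W=cam('wrist','b1')
go(.482,.296,.25,np.pi+.06)
for t in('bombilla','bombilla_collar','stand','bowl'): print(t,[(np.round(x['rect']).tolist(),round(x['conf'],2)) for x in boxes_of('wrist',t)[:2]])
for P in((.481,.296,.206),(.482,.299,.13),(.482,.299,.07),(.391,.273,.03)): print(P,proj(m,W,np.array(P)))
```

```text
shift [0.14 1.36 2.14] twist -6.28 now [0.4842 0.2825 0.2714] yaw -3.078 t 17.4
bombilla [([344.0, 237.0, 30.0, 69.0], 0.86)]
bombilla_collar [([346.0, 238.0, 31.0, 64.0], 0.87)]
stand [([341.0, 207.0, 73.0, 80.0], 0.64)]
bowl [([318.0, 95.0, 92.0, 96.0], 0.58)]
(0.481, 0.296, 0.206) [346.635 259.218]
(0.482, 0.299, 0.13) [343.7266 227.7337]
(0.482, 0.299, 0.07) [339.5427 211.1232]
(0.391, 0.273, 0.03) [315.4551  97.4481]
```

Emit:
send_rows(motion="-0.2 0.2 1.4 1 0; -0.2 0.2 1.4 4 0; -0.2 0.2 1.4 7.5 0; -0.2 0.2 1.4 10 0; -0.2 0.2 1.4 10.5 0")

```text
clock: 18.1
eef_pos: [0.4786, 0.2958, 0.1619]
tool_rot: [-0.034, 0.999, -0.002, -0.003]
ft_force: [0.3, -0.3, -0.5]
grip_width: 0.0515
grasp_force: 0.0
```

Run:
```python
from h import *
np.set_printoptions(precision=4,suppress=True)
im,m,W=cam('wrist','b2')
go(.482,.296,.166);print(bot.get_obs()['ft_force'])
for t in('bombilla','bombilla_collar','stand'): print(t,[(np.round(x['rect']).tolist(),round(x['conf'],2)) for x in boxes_of('wrist',t)[:2]])
for P in((.481,.296,.206),(.482,.299,.13)): print(P,proj(m,W,np.array(P)))
```

```text
shift [-0.26 -0.04 -0.29] twist None now [0.4793 0.2962 0.1631] yaw -3.074 t 18.15
[-0.4948  0.1938 -1.348 ]
bombilla [([327.0, 327.0, 41.0, 169.0], 0.91), ([296.0, 89.0, 134.0, 136.0], 0.3)]
bombilla_collar [([327.0, 329.0, 43.0, 162.0], 0.57)]
stand [([326.0, 243.0, 104.0, 110.0], 0.92)]
(0.481, 0.296, 0.206) [321.9587 396.1324]
(0.482, 0.299, 0.13) [327.6321 294.6817]
```

The rod's top is centred between the fingers (tip at about (327,391)). I close, lift until only about 10 mm of the foot stays in the stand, then swing the tool toward the robot to tilt the rod in the grip.

Emit:
send_rows(motion="0.2 -0.2 0 0 0; 0.6 -0.2 0 0 0; 1 -0.2 0 0 0; 1 -0.2 0 0 0; 1 -0.2 0 0 0")

```text
clock: 18.8
eef_pos: [0.4838, 0.2976, 0.1671]
tool_rot: [-0.034, 0.999, 0.001, 0.001]
ft_force: [-0.5, 3.1, 3.1]
grip_width: 0.0087
grasp_force: 58.5
```

Emit:
send_rows(motion="1 0 0 0 0; 1 0 0 -1.5 0; 1 0 0 -3 0; 1 0 0 -4.4 0; 1 0 0 -4.4 0")

```text
clock: 19.3
eef_pos: [0.4839, 0.2972, 0.2117]
tool_rot: [-0.034, 0.999, 0.001, 0.001]
ft_force: [-1.0, 2.7, 1.1]
grip_width: 0.008
grasp_force: 58.9
```

Run:
```python
from h import *
go(.482,.296,.166);o=bot.get_obs();print(o['ft_force'],o['grip_width'],o['grasp_force'])
im,m,W=cam('wrist','b3')
for t in('bombilla','stand'): print(t,[(np.round(x['rect']).tolist(),round(x['conf'],2)) for x in boxes_of('wrist',t)[:2]])
```

```text
shift [ 0.21 -0.11  4.57] twist None now [0.4839 0.2972 0.2117] yaw -3.074 t 19.3
[-1.04595572  2.6837948   1.0819109 ] 0.008017790074016918 58.88029284775257
bombilla [([319.0, 301.0, 37.0, 168.0], 0.7)]
stand []
```

Emit:
send_rows(motion="1 1 0 0 0; 1 2.1 0 0.13 0; 1 3.1 0 0.3 0; 1 4.1 0 0.5 0; 1 5.1 0 0.8 0")

```text
clock: 19.95
eef_pos: [0.4319, 0.2934, 0.2023]
tool_rot: [-0.034, 0.999, 0.0, 0.001]
ft_force: [3.2, 2.9, 0.9]
grip_width: 0.008
grasp_force: 60.1
```

Run:
```python
from h import *
go(.482,.296,.166);o=bot.get_obs();print(o['ft_force'],o['grip_width'],o['grasp_force'])
im,m,W=cam('wrist','b4')
for t in('bombilla','stand'): print(t,[(np.round(x['rect']).tolist(),round(x['conf'],2)) for x in boxes_of('wrist',t)[:2]])
```

```text
shift [-5.01 -0.08  3.63] twist None now [0.4319 0.2934 0.2023] yaw -3.074 t 19.95
[3.15404071 2.94795988 0.86298627] 0.007956633791712844 60.05795896053314
bombilla [([318.0, 334.0, 29.0, 92.0], 0.83)]
stand [([323.0, 271.0, 82.0, 71.0], 0.71)]
```

Emit:
send_rows(motion="1 0.8 0 0.25 0; 1 1.5 0 0.5 0; 1 2.2 0 0.8 0; 1 2.8 0 1.1 0; 1 2.8 0 1.1 0")

```text
clock: 20.6
eef_pos: [0.4034, 0.2911, 0.191]
tool_rot: [-0.034, 0.999, -0.0, -0.0]
ft_force: [1.3, 2.6, 3.4]
grip_width: 0.0083
grasp_force: 60.2
```

Run:
```python
from h import *
go(.482,.296,.166);o=bot.get_obs();print(o['ft_force'],o['grip_width'],o['grasp_force'])
im,m,W=cam('wrist','b5');im,m,W=cam('scene','bs5')
for t in('bombilla','stand'): print(t,[(np.round(x['rect']).tolist(),round(x['conf'],2)) for x in boxes_of('wrist',t)[:2]])
for t in('bombilla','stand'): print(t,[(np.round(x['rect']).tolist(),round(x['conf'],2)) for x in boxes_of('scene',t)[:2]])
```

```text
shift [-7.87 -0.04  2.5 ] twist None now [0.4034 0.2911 0.191 ] yaw -3.074 t 20.6
[1.29917833 2.59282079 3.437228  ] 0.008270900766576448 60.23520279675722
bombilla [([316.0, 354.0, 29.0, 51.0], 0.8)]
stand [([325.0, 328.0, 78.0, 111.0], 0.9)]
bombilla []
stand [([292.0, 382.0, 30.0, 41.0], 0.75)]
```

Emit:
send_rows(motion="1 0 0 -1 0; 1 0 0 -2.5 0; 1 0 0 -4 0; 1 0 0 -4 0; 1 0 0 -4 0")

```text
clock: 21.4
eef_pos: [0.4038, 0.2902, 0.2303]
tool_rot: [-0.033, 0.999, -0.001, -0.001]
ft_force: [0.3, 0.3, -0.7]
grip_width: 0.0083
grasp_force: 58.9
```

Run:
```python
from h import *
np.set_printoptions(precision=1,suppress=True)
go(.482,.296,.166);o=bot.get_obs();print(o['ft_force'])
im,m,W=cam('wrist','b6')
for t in('bombilla','bombilla_collar'): print(t,[(np.round(x['rect'],1).tolist(),round(x['conf'],2)) for x in boxes_of('wrist',t)[:2]])
H=np.array(m['hand_eye']);a=np.linspace(0,2*np.pi,40)
for th in(20,24,26,28,30,32,36):
    t=np.radians(th);d=np.array([np.sin(t),0,-np.cos(t)]);e1=np.array([np.cos(t),0,np.sin(t)]);e2=np.array([0,1,0])
    g=np.array([0,0,-.019]);out=[]
    for s,r in((.020,.003),(.016,.005),(-.053,.0095),(-.167,.005)):
        p=np.array([proj(m,H,g+s*d+r*(np.cos(k)*e1+np.sin(k)*e2)) for k in a]);out+=[p[:,1].min(),p[:,1].max(),np.ptp(p[:,0])]
    print(th,np.array(out))
g=im[300:480:6,270:370:5].mean(2).astype(int)
for r,row in zip(range(300,480,6),g):print(r,*row)
```

```text
shift [-7.8  0.1  6.4] twist None now [0.4 0.3 0.2] yaw -3.075 t 21.4
[ 0.3  0.3 -0.7]
bombilla [([318.1, 351.9, 27.6, 56.5], 0.76)]
bombilla_collar [([319.1, 352.2, 26.9, 47.7], 0.91), ([16.9, 246.1, 29.2, 68.3], 0.36)]
20 [344.  365.6  21.3 334.8 369.6  34.3 303.7 345.8  41.7 299.7 313.5  13.7]
24 [338.8 360.6  21.3 330.8 365.9  34.3 311.9 354.4  41.7 315.9 329.9  13.8]
26 [336.3 358.1  21.2 328.8 364.   34.3 315.9 358.7  41.8 324.  338.1  13.8]
28 [333.8 355.6  21.2 326.9 362.   34.2 320.1 363.   41.9 332.2 346.5  13.9]
30 [331.3 353.   21.2 325.  360.1  34.2 324.2 367.3  42.  340.5 354.9  13.9]
32 [328.8 350.4  21.2 323.1 358.1  34.2 328.4 371.7  42.1 348.9 363.4  14. ]
36 [324.  345.3  21.1 319.5 354.   34.1 336.8 380.4  42.4 365.8 380.6  14.2]
300 119 117 118 117 63 63 64 20 56 54 50 48 35 47 63 65 55 42 75 109
306 125 124 123 121 64 66 63 24 54 50 49 50 33 34 64 64 63 49 56 127
312 56 28 25 46 63 64 59 24 51 47 48 39 36 27 65 63 66 22 26 26
318 27 27 24 61 62 67 45 28 48 48 27 27 25 23 65 61 67 25 26 33
324 27 25 26 66 63 62 40 24 48 50 27 25 29 22 63 64 65 29 24 27
330 27 28 
[... 974 characters left out ...]
28 127 126 127 125 124 122 82 27 18 21 20 21
420 18 17 13 27 27 33 124 121 120 122 120 123 119 119 109 25 21 17 21 18
426 8 19 20 28 22 28 126 128 129 128 129 126 126 127 113 18 19 15 18 10
432 9 17 26 39 17 37 127 126 128 123 124 125 122 124 113 17 24 13 16 16
438 17 17 23 14 17 18 32 67 107 124 125 115 83 42 17 20 20 19 9 16
444 15 17 24 23 17 15 17 16 19 15 17 22 21 13 20 18 21 15 19 15
450 9 14 23 15 10 12 11 19 13 17 15 16 20 13 12 19 12 18 15 18
456 16 15 20 8 20 15 16 17 16 19 11 19 13 15 21 15 12 7 9 15
462 14 21 12 16 17 15 17 18 13 13 15 16 16 24 14 18 14 18 16 11
468 8 21 14 9 10 11 19 14 19 14 8 14 7 12 23 13 13 13 9 11
474 11 20 19 3 13 14 17 8 18 12 14 17 12 9 11 17 18 14 12 14
```

Run:
```python
import cv2
im=cv2.imread('pics/b6.png').astype(int)
for r in range(312,444,6): print(r,' '.join('%d/%d'%(im[r,c,2],im[r,c,0]) for c in range(300,345,5)))
```

```text
312 61/59 29/19 74/32 71/28 68/32 60/22 49/24 32/22 66/65
318 46/44 32/25 72/29 68/33 40/15 38/16 32/17 28/19 65/66
324 43/39 28/20 69/32 72/33 39/18 37/16 35/25 26/19 64/63
330 29/21 28/23 133/56 136/56 136/54 137/57 76/33 25/20 63/64
336 27/18 24/21 141/58 112/53 82/49 133/56 81/36 26/18 62/64
342 44/42 24/20 76/53 48/47 47/45 42/41 54/31 47/48 136/143
348 46/44 33/30 72/71 77/77 76/76 80/80 57/57 47/46 141/148
354 49/46 73/74 91/93 103/104 111/112 118/120 108/109 47/46 74/78
360 47/46 87/87 110/111 128/131 124/128 131/134 126/130 45/43 27/25
366 46/46 87/86 120/121 130/134 128/131 129/133 128/133 46/46 26/23
372 45/45 48/43 113/116 131/134 125/129 130/135 123/118 44/43 29/24
378 45/45 74/46 160/92 144/97 138/102 156/91 145/82 43/41 19/14
384 45/46 82/45 149/87 148/85 148/87 148/84 149/84 47/46 20/15
390 42/44 95/56 152/87 159/92 163/94 160/89 169/96 44/44 21/22
396 43/42 120/70 168/96 168/98 166/95 166/95 170/99 42/40 22/17
402 51/50 135/78 152/88 153/88 151/88 151/88 149/84 42/44 37/34
408 124/78 148/85 156/90 156/90 158/92 155/89 156/89 117/71 66/51
414 162/93 161/93 160/93 159/91 160/93 158/91 156/90 154/87 103/60
420 156/89 152/88 152/86 153/88 151/87 155/89 150/86 150/85 137/80
426 160/91 160/93 162/93 162/93 162/93 159/91 159/90 160/93 142/82
432 161/91 159/91 160/94 156/89 156/90 157/91 153/88 156/91 143/82
438 38/27 85/48 135/77 157/89 157/90 146/83 104/60 52/32 18/14
```

Colour sampling shows the mouthpiece end down to row 377 and the brass collar edge at row 327. That puts the rod at about 27° with the pivot about 3 mm off pad centre. I go above the eyelet mouth.

Emit:
send_rows(motion="1 0 -0.5 -4 0; 1 0 -2 -8 0; 1 -2 -5 -11 0; 1 -5 -8 -13 0; 1 -8 -11 -13 0")

```text
clock: 22.05
eef_pos: [0.4931, 0.1863, 0.3644]
tool_rot: [-0.034, 0.999, 0.001, 0.003]
ft_force: [0.3, 1.1, -0.9]
grip_width: 0.0083
grasp_force: 58.8
```

Emit:
send_rows(motion="1 0 0 0 0; 1 0 0 0 0")

```text
clock: 22.25
eef_pos: [0.4917, 0.186, 0.3598]
tool_rot: [-0.032, 0.999, -0.0, -0.001]
ft_force: [-0.8, 0.4, -0.2]
grip_width: 0.0082
grasp_force: 58.8
```

```bash
python3 -c "
from h import *
go(.5745,.1217,.352,np.pi+.06)"
```

```text
shift [-7.85 -6.95  0.76] twist -6.278 now [0.4917 0.186  0.3598] yaw -3.077 t 22.25
```

Emit:
send_rows(motion="1 -2.5 -1.5 0 0; 1 -5 -3 0 0; 1 -7 -4 0.5 0; 1 -7.8 -4 0.8 0; 1 -7.8 -4 0.8 0")

```text
clock: 22.75
eef_pos: [0.5716, 0.1532, 0.3513]
tool_rot: [-0.034, 0.999, -0.0, -0.002]
ft_force: [-1.4, 0.2, -0.7]
grip_width: 0.0079
grasp_force: 58.9
```

Run:
```python
from h import *
np.set_printoptions(precision=4,suppress=True)
im,m,W=cam('wrist','b7')
go(.5745,.1217,.347,np.pi+.06)
b=boxes_of('wrist','eyelet')[:2];print(b)
for P in((.655,.127,.2),(.6677,.1277,.175)): print(proj(m,W,np.array(P)))
for t in ('scene','top'):
    cam(t,'b7'+t)
    for k in('eyelet','bombilla'): print(t,k,[(np.round(x['rect'],1).tolist(),round(x['conf'],2)) for x in boxes_of(t,k)[:2]])
    mm=vision.camera_model(t);print(proj(mm,np.array(mm['world_from_camera']),np.array((.655,.127,.2))))
g=im[:,:,0].astype(int)
cv2.imwrite('pics/b7c.png',im[240:420,200:440,::-1])
```

```text
shift [-0.12 -3.18  0.51] twist -6.275 now [0.5711 0.1533 0.3521] yaw -3.073 t 22.8
[]
[278.8326 329.2639]
[281.7393 329.2919]
scene eyelet [([261.1, 255.2, 10.2, 13.3], 0.5)]
scene bombilla [([267.1, 239.8, 26.6, 27.0], 0.76)]
[262.9387 248.2261]
top eyelet [([252.1, 190.9, 10.3, 10.8], 0.38)]
top bombilla []
[252.9305 194.6951]
```

Run:
```python
from h import *
np.set_printoptions(precision=1,suppress=True)
u=np.array([-.453,-.025,.891]);M=np.array([.655,.127,.2]);tcp=bot.get_obs()['eef_pos']
f=np.array([.998,.067,0])
foot=tcp+.0738*f+np.array([0,0,-.1338]);
for t in('scene','top'):
    m=vision.camera_model(t);W=np.array(m['world_from_camera'])
    print(t,'tube',proj(m,W,M-.014*u),'ends',proj(m,W,M),proj(m,W,M-.028*u),'foot',proj(m,W,foot),'collar',proj(m,W,foot+.114*u),'top',proj(m,W,foot+.191*u))
im=cv2.imread('pics/b7scene.png');cv2.imwrite('pics/v10.png',cv2.resize(im[205:285,225:305],None,fx=7,fy=7,interpolation=cv2.INTER_CUBIC))
```

```text
scene tube [260.9 250.5] ends [262.9 248.2] [258.8 252.7] foot [258.  254.7] collar [276.8 234.3] top [291.6 218.3]
top tube [253.5 193.4] ends [252.9 194.7] [254. 192.] foot [236.3 197. ] collar [229.3 210.1] top [223.4 220.9]
```

View pics/v10.png

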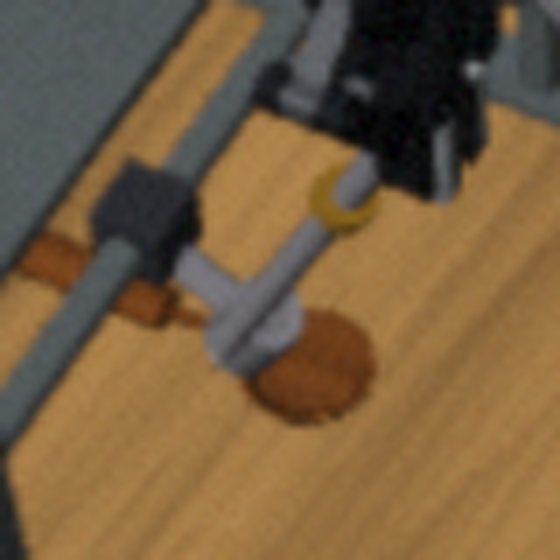

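The scene crop shows the rod (collar at about (274,233), foot at about (257,254)) just beside the eyelet tube at about (261,252). It agrees with my model once the pivot offset sign is corrected. I shift over the mouth and descend along the tube axis.

Emit:
send_rows(motion="1 0.2 -1.6 0 0; 1 0.3 -3.2 0.2 0; 1 0.3 -3.2 0.4 0; 1 0.1 -3.2 0.85 0; 1 -0.1 -3.2 1.2 0")

```text
clock: 23.65
eef_pos: [0.5754, 0.1201, 0.3407]
tool_rot: [-0.033, 0.999, 0.0, -0.0]
ft_force: [-0.2, 0.8, -0.4]
grip_width: 0.008
grasp_force: 58.9
```

```bash
cat > k.py <<'E'
from h import *
np.set_printoptions(precision=3,suppress=True)
o=bot.get_obs();print(o['ft_force'],o['ft_torque'],o['grip_width']);go(.57,.1214,.348)
u=np.array([-.453,-.025,.891]);foot=o['eef_pos']+.078*np.array([.998,.067,0])+np.array([0,0,-.1347]);d=foot-np.array([.655,.127,.2]);s=d@u;print('foot s',s,'lat',d-s*u)
E
python3 k.py
```

```text
[-0.224  0.758 -0.381] [0.007 0.043 0.007] 0.00799874861488181
shift [ 0.53  0.17 -0.73] twist None now [0.575 0.12  0.341] yaw -3.075 t 23.65
foot s 0.006207584407784438 lat [ 0.001 -0.002  0.   ]
```

Emit:
send_rows(motion="1 0 0.15 0 0; 1 -0.15 0.15 0.3 0; 1 -0.3 0.15 0.6 0; 1 -0.4 0.15 0.8 0; 1 -0.45 0.15 0.9 0")

```text
clock: 24.15
eef_pos: [0.5794, 0.1225, 0.3318]
tool_rot: [-0.034, 0.999, 0.0, -0.001]
ft_force: [-0.7, 0.7, 0.1]
grip_width: 0.0086
grasp_force: 59.0
```

```bash
python3 k.py
```

```text
[-0.73   0.67   0.065] [0.105 0.335 0.038] 0.008577588838902868
shift [ 0.94 -0.04 -1.62] twist None now [0.579 0.122 0.332] yaw -3.074 t 24.15
foot s -0.0036373243817777743 lat [0.001 0.001 0.   ]
```

Emit:
send_rows(motion="1 -0.1 0 0.2 0; 1 -0.2 0 0.4 0; 1 -0.3 0 0.6 0; 1 -0.4 0 0.8 0; 1 -0.45 0 0.9 0")

```text
clock: 24.65
eef_pos: [0.5839, 0.1222, 0.3226]
tool_rot: [-0.034, 0.999, -0.0, -0.001]
ft_force: [-2.2, -0.4, -1.1]
grip_width: 0.0083
grasp_force: 59.0
```

```bash
python3 k.py
```

```text
[-2.188 -0.441 -1.087] [-0.174  0.737 -0.052] 0.008265840889894726
shift [ 1.39  0.01 -2.53] twist None now [0.584 0.122 0.323] yaw -3.075 t 24.65
foot s -0.013801652028909333 lat [0. 0. 0.]
```

Emit:
send_rows(motion="1 0 0 0.3 0; 1 -0.15 0 0.6 0; 1 -0.3 0 0.9 0; 1 -0.45 0 1.2 0; 1 -0.6 0 1.5 0")

```text
clock: 25.15
eef_pos: [0.5902, 0.1229, 0.3079]
tool_rot: [-0.034, 0.999, -0.0, -0.0]
ft_force: [-0.9, -0.3, -1.1]
grip_width: 0.0082
grasp_force: 58.9
```

```bash
python3 k.py
python3 - <<'E'
from h import *
cam('scene','s2');
for k in('bombilla','eyelet'):print([(np.round(x['rect'],1).tolist(),round(x['conf'],2)) for x in boxes_of('scene',k)[:2]])
E
```

```text
[-0.873 -0.305 -1.122] [-0.121  0.642 -0.076] 0.008153119577859264
shift [ 2.03 -0.01 -4.01] twist None now [0.59  0.123 0.308] yaw -3.074 t 25.15
foot s -0.029870383728259918 lat [-0.  0. -0.]
[([268.9, 239.4, 22.8, 23.1], 0.46)]
[]
```

Emit:
send_rows(motion="1 0 0.25 0 0; 1 0 0.5 0 0; 1 0 0.5 0 0")

```text
clock: 25.6
eef_pos: [0.5897, 0.1278, 0.3082]
tool_rot: [-0.034, 0.999, -0.0, -0.0]
ft_force: [-2.4, -1.7, -1.1]
grip_width: 0.0083
grasp_force: 58.8
```

Emit:
send_rows(motion="1 0 -0.5 0 0; 1 0 -1 0 0; 1 0 -1 0 0")

```text
clock: 25.9
eef_pos: [0.5906, 0.119, 0.3084]
tool_rot: [-0.034, 0.999, 0.002, 0.0]
ft_force: [-1.1, 3.7, -1.9]
grip_width: 0.0081
grasp_force: 60.7
```

Emit:
send_rows(motion="1 0 0.5 0 0; 1 0 0.5 0 0")

```text
clock: 26.1
eef_pos: [0.5901, 0.1227, 0.3083]
tool_rot: [-0.034, 0.999, -0.001, 0.0]
ft_force: [-1.2, 0.2, -1.1]
grip_width: 0.0085
grasp_force: 58.9
```

It is captured: forces oppose a sideways nudge in both directions. I carry on down the axis.

Emit:
send_rows(motion="1 -0.4 0 0.8 0; 1 -0.8 0 1.6 0; 1 -1.2 0 2.4 0; 1 -1.65 0 3.25 0; 1 -1.65 0 3.25 0")

```text
clock: 26.6
eef_pos: [0.6068, 0.1237, 0.273]
tool_rot: [-0.033, 0.999, -0.0, -0.001]
ft_force: [-1.5, 0.3, -1.9]
grip_width: 0.0083
grasp_force: 58.8
```

```bash
python3 k.py
```

```text
[-1.452  0.315 -1.942] [0.016 0.364 0.021] 0.008314735869390232
shift [ 3.71  0.01 -7.49] twist None now [0.607 0.124 0.273] yaw -3.075 t 26.6
foot s -0.0684106063452175 lat [-0.001  0.    -0.001]
```

Emit:
send_rows(motion="1 -0.35 0 0.7 0; 1 -0.7 0 1.4 0; 1 -1.05 0 2.1 0; 1 -1.4 0 2.8 0; 1 -1.4 0 2.8 0")

```text
clock: 27.1
eef_pos: [0.6203, 0.1248, 0.2455]
tool_rot: [-0.034, 0.999, -0.0, -0.001]
ft_force: [-2.3, 0.5, -4.3]
grip_width: 0.0084
grasp_force: 58.8
```

```bash
python3 k.py
```

```text
[-2.264  0.512 -4.347] [0.03  0.79  0.016] 0.008406441928712167
shift [  5.07  -0.01 -10.24] twist None now [0.62  0.125 0.245] yaw -3.074 t 27.1
foot s -0.09912043269144549 lat [-0.002  0.001 -0.001]
```

Emit:
send_rows(motion="0.6 0 0 0 0; 0.3 0 0 0 0; 0.1 0 0 0 0; 0 0 0 0 0; 0 0 0 0 0")

```text
clock: 27.6
eef_pos: [0.621, 0.125, 0.2483]
tool_rot: [-0.034, 0.999, 0.0, 0.001]
ft_force: [0.6, 0.2, 0.6]
grip_width: 0.0427
grasp_force: 0.0
```

```bash
python3 k.py
python3 - <<'E'
from h import *
im,m,W=cam('wrist','r1')
print([(np.round(x['rect'],1).tolist(),round(x['conf'],2)) for x in boxes_of('wrist','bombilla')[:2]])
u=np.array([-.453,-.025,.891]);M=np.array([.655,.127,.2])
for s in (0,.01): print(s,'top',proj(m,W,M+(.081+s)*u))
for r in range(260,444,6): print(r,' '.join('%d/%d'%(im[r,c,0],im[r,c,2]) for c in range(280,360,7)))
E
```

```text
[0.61  0.153 0.564] [-0.009  0.012 -0.046] 0.04273034031059534
shift [ 5.09 -0.01 -9.98] twist None now [0.621 0.125 0.248] yaw -3.074 t 27.6
foot s -0.0969125135974611 lat [-0.     0.001 -0.   ]
[([320.8, 329.8, 37.0, 41.7], 0.83)]
0 top [322.54208157 343.65376538]
0.01 top [323.06361982 344.94644352]
260 150/87 151/86 151/86 153/87 156/90 154/88 155/91 154/87 153/89 153/89 153/89 153/89
266 152/87 150/84 143/82 142/79 144/84 143/80 144/83 145/84 144/82 144/82 147/85 147/84
272 153/88 156/89 155/88 157/89 154/89 156/89 153/87 151/85 150/85 147/85 148/86 145/83
278 161/91 160/91 161/91 160/92 161/93 157/89 160/92 157/88 156/90 156/89 156/89 155/88
284 164/95 165/95 161/93 160/91 155/87 156/90 155/88 156/90 156/89 158/90 157/89 160/93
290 158/90 158/91 159/92 166/95 165/95 165/92 166/95 168/97 168/97 166/95 167/97 164/95
296 162/92 163/94 162/92 159/92 152/86 153/89 152/87 154/89 151/86 151/87 153/88 155/90
302 146/83 145/83 149/86 151/87 155/88 159/91 160/93 161/92 163/94 166/96 164/94 164/94
308 152/87 155/90 152/87 151/88 149/84 149/86 141/80 133/76 136/80 134/79 136/78 138/80
314 
[... 1188 characters left out ...]
44/83 144/82 146/83 96/94 123/125 122/124 142/82 146/84 144/82 143/82
398 152/88 151/87 152/89 35/30 37/32 90/93 122/123 125/127 37/31 38/32 154/90 150/85
404 143/82 144/82 142/81 37/32 40/33 34/31 34/28 32/26 40/34 36/29 140/81 149/85
410 137/79 136/78 138/80 33/28 35/32 37/32 36/30 34/30 36/31 37/32 107/65 138/80
416 138/80 137/79 142/84 32/27 32/25 34/29 37/33 35/32 34/34 31/28 80/50 133/77
422 52/52 50/51 50/50 31/26 40/37 34/29 32/30 33/32 34/32 34/32 37/37 55/54
428 77/80 75/78 70/73 48/52 45/49 49/52 49/49 46/49 48/49 51/53 48/49 75/79
434 29/31 67/71 81/87 55/61 54/58 54/58 53/58 53/57 54/58 52/57 41/43 25/27
440 18/10 23/20 18/16 19/18 21/18 28/30 31/32 23/23 17/13 25/20 23/21 27/26
```

Emit:
send_rows(motion="0 0.3 0 -1.5 0; 0 0.8 0 -4 0; 0 1.5 0 -7 0; 0 3 0 -9 0; 0 6 0 -9 0")

```text
clock: 28.2
eef_pos: [0.5628, 0.1213, 0.3405]
tool_rot: [-0.033, 0.999, 0.001, 0.003]
ft_force: [0.8, 1.2, 1.2]
grip_width: 0.0425
grasp_force: 0.0
```

Emit:
send_rows(motion="0 4 -2 0 0; 0 8 -5 0 0; 0 12 -8 0 0; 0 12 -8 0 0")

```text
clock: 28.6
eef_pos: [0.4413, 0.0305, 0.3382]
tool_rot: [-0.032, 0.999, -0.001, -0.001]
ft_force: [1.1, -0.5, -0.6]
grip_width: 0.0427
grasp_force: 0.0
```

Run:
```python
from h import *
np.set_printoptions(precision=1,suppress=True)
print(bot.get_obs()['eef_pos'])
u=np.array([-.453,-.025,.891]);M=np.array([.655,.127,.2]);r=np.array([.6655,-.0319,.2])
for t in('scene','top','wrist'):
    im,m,W=cam(t,'end_'+t)
    for k in('bombilla','bombilla_collar','eyelet','strainer','peg','cup','tin','bowl','stand','jar','can'):print(t,k,[(np.round(x['rect'],1).tolist(),round(x['conf'],2)) for x in boxes_of(t,k)[:1]])
    for s in(0,.01,.03): print(s,'top',proj(m,W,M+(.081+s)*u),'collar',proj(m,W,M+(.004+s)*u),'foot',proj(m,W,M+(s-.110)*u))
    print('mouth',proj(m,W,M),'pegtip',proj(m,W,r+.058*u))
# brass pixels in scene
im=cv2.imread('pics/end_scene.png');h=cv2.cvtColor(im,cv2.COLOR_BGR2HSV)
c=h[215:275,235:305];k=(c[...,0]>19)&(c[...,0]<34)&(c[...,1]>150);ys,xs=np.nonzero(k);print('brass',len(xs),xs.mean()+235 if len(xs) else 0,ys.mean()+215 if len(xs) else 0)
h7=cv2.cvtColor(cv2.imread('pics/b7scene.png'),cv2.COLOR_BGR2HSV);print('ref brass hsv',h7[234,271:278].tolist(),h7[250,290].tolist())
```

```text
[0.4 0.  0.3]
scene bombilla [([264.3, 249.9, 31.2, 33.7], 0.61)]
scene bombilla_collar [([262.1, 251.8, 29.3, 31.7], 0.69)]
scene eyelet []
scene strainer [([319.6, 221.2, 51.8, 58.1], 0.6)]
scene peg [([300.6, 194.2, 15.9, 18.2], 0.52)]
scene cup [([366.7, 282.0, 30.4, 38.3], 0.74)]
scene tin [([400.9, 229.6, 22.5, 26.4], 0.82)]
scene bowl [([332.5, 392.1, 41.3, 33.9], 0.75)]
scene stand [([291.9, 382.2, 25.9, 40.4], 0.88)]
scene jar [([263.6, 248.9, 35.6, 31.8], 0.69)]
scene can [([357.4, 152.9, 16.5, 40.5], 0.58)]
0 top [275.8 234.2] collar [263.5 247.6] foot [247.7 264.8]
0.01 top [277.5 232.3] collar [265.1 245.9] foot [249.  263.4]
0.03 top [281.  228.5] collar [268.2 242.5] foot [251.6 260.6]
mouth [262.9 248.2] pegtip [306.8 187.5]
top bombilla [([250.0, 194.6, 13.4, 6.2], 0.23)]
top bombilla_collar [([253.9, 195.1, 11.2, 18.4], 0.52)]
top eyelet []
top strainer [([335.4, 216.6, 28.8, 69.1], 0.58)]
top peg [([329.6, 190.9, 12.4, 7.6], 0.53)]
top cup []
top tin [([401.9, 294.1, 22.1, 23.0], 0.79)]
top bowl [([196.7, 328.1, 33.8, 33.9], 0.59)]
top stand [([186.6, 287.1, 31.6, 
[... 482 characters left out ...]
peg [([306.8, 409.4, 41.6, 59.4], 0.58)]
wrist cup [([285.6, 206.7, 72.2, 73.0], 0.92)]
wrist tin [([104.0, 189.1, 68.9, 51.7], 0.65)]
wrist bowl [([555.8, 155.3, 78.8, 77.5], 0.76)]
wrist stand [([560.7, 241.5, 92.9, 67.8], 0.84)]
wrist jar [([605.6, 405.4, 66.4, 68.3], 0.86)]
wrist can []
0 top [445.5 527.4] collar [417.  483.6] foot [392.2 445.4]
0.01 top [450.5 535. ] collar [420.  488.1] foot [393.9 447.9]
0.03 top [461.5 552. ] collar [426.5 498.1] foot [397.5 453.5]
mouth [415.9 481.8] pegtip [205.8 511.7]
brass 9 262.8888888888889 249.88888888888889
ref brass hsv [[19, 200, 138], [19, 174, 132], [19, 105, 119], [11, 41, 99], [11, 45, 79], [18, 126, 87], [19, 195, 118]] [17, 148, 158]
```

Run:
```python
from h import *
np.set_printoptions(precision=1,suppress=True)
yaw=.06;h=np.array([np.cos(yaw),np.sin(yaw),0]);u=np.array([-.4535,-.022,.891]);r=np.array([.6655,-.0319,.2]);a=np.linspace(0,2*np.pi,60)
for t in('scene','top'):
  m=vision.camera_model(t);W=np.array(m['world_from_camera']);print(t,'root',proj(m,W,r),'tip',proj(m,W,r+.058*u))
  for s in(.005,.01,.02,.03):
   for th in(42,47,52):
    T=np.radians(th);d=np.cos(T)*h+np.sin(T)*np.array([0,0,1]);l=np.array([-np.sin(yaw),np.cos(yaw),0]);n=np.cross(d,l);c=r+s*u
    P=[c+.018*(np.cos(k)*d+np.sin(k)*l)+z*n for k in a for z in(-.005,.005)]+[c-.135*d+.031*(np.cos(k)*d+np.sin(k)*l)+z*n for k in a for z in(-.005,.011)]
    p=np.array([proj(m,W,q) for q in P]);lo,hi=p.min(0),p.max(0);print(s,th,np.r_[(lo+hi)/2,hi-lo],lo,hi)
im=cv2.imread('pics/end_scene.png')
# grey mask around peg/eye, enlarged text-free statistics: gray columns per row
c=im[180:225,285:325].astype(int);g=(abs(c[...,2]-c[...,0])<22)&(c.mean(2)>70)
for i,row in enumerate(g):print(180+i,''.join('#' if x else '.' for x in row))
```

```text
scene root [297.  198.6] tip [306.8 187.6]
0.005 42 [319.3 219.8  58.2  60.2] [290.2 189.7] [348.4 249.9]
0.005 47 [317.6 220.2  54.4  61. ] [290.4 189.7] [344.8 250.7]
0.005 52 [315.8 220.4  50.3  61.4] [290.6 189.7] [340.9 251.1]
0.01 42 [320.2 218.9  58.4  60.5] [291.  188.7] [349.3 249.2]
0.01 47 [318.4 219.3  54.5  61.2] [291.2 188.7] [345.7 249.9]
0.01 52 [316.6 219.6  50.4  61.6] [291.4 188.8] [341.8 250.4]
0.02 42 [321.9 217.2  58.7  60.9] [292.6 186.8] [351.2 247.7]
0.02 47 [320.2 217.6  54.8  61.7] [292.8 186.8] [347.6 248.5]
0.02 52 [318.3 217.9  50.6  62.1] [293.  186.8] [343.6 248.9]
0.03 42 [323.7 215.5  59.   61.4] [294.2 184.8] [353.2 246.2]
0.03 47 [321.9 215.9  55.   62.2] [294.4 184.8] [349.4 247. ]
0.03 52 [320.1 216.2  50.8  62.6] [294.7 184.9] [345.5 247.5]
top root [331.1 188. ] tip [333.2 193.6]
0.005 42 [334.  219.3  29.2  80. ] [319.4 179.3] [348.6 259.3]
0.005 47 [333.5 217.6  28.9  76.3] [319.  179.5] [348.  255.8]
0.005 52 [333.  215.8  28.7  72.2] [318.6 179.7] [347.3 251.9]
0.01 42 [334.2 219.9  29.3  80.3] [319.6 179.7] [348.9 260. ]
0.01 47 [333.7 218
[... 1798 characters left out ...]
##...#########...........
210 ##################....########..........
211 #################......#######..........
212 #################......########.........
213 ##################......########........
214 ##################...############.......
215 .#################...#############......
216 ....##############...###...########.....
217 ......############..####....#######.....
218 .........#########.####......#######....
219 ...........###########.......########...
220 ..............########........########..
221 ................#####..........########.
222 ...................#............########
223 .................................#######
224 ..................................######
```

Run:
```python
import cv2
im=cv2.imread('pics/wf.png').astype(int)
for r in range(56,190,4): print(r,' '.join('%3d%s'%(im[r,c].mean(),'+' if im[r,c,2]-im[r,c,0]>30 else ' ') for c in range(268,366,5)))
```

```text
56  74+  70+ 120+ 119+ 121+ 118+ 120+ 108+ 120  118  109   83  120+ 120+ 121+ 123+ 122+ 120+ 124+ 122+
60  75+  70+ 114+ 114+ 116+ 122+ 122+ 117+ 117  118  109   82  122+ 122+ 122+ 120+ 119+ 118+ 120+ 121+
64  75+  77+ 121+ 118+ 117+ 117+ 117+ 113+ 121  121  109   83  121+ 120+ 120+ 119+ 122+ 120+ 123+ 120+
68  78+ 105+ 122+ 123+ 121+ 121+ 120+ 116+ 119  120  110   79  117+ 117+ 116+ 115+ 115+ 112+ 113+ 116+
72  74+ 129+ 126+ 124+ 124+ 122+ 124+ 117+ 118  122  108   85  120+ 117+ 117+ 116+ 117+ 117+ 116+ 117+
76 102+ 123+ 122+ 122+ 122+ 125+ 125+ 124+ 119  120  109   82  124+ 123+ 121+ 121+ 120+ 119+ 118+ 116+
80 112+ 114+ 115+ 114+ 113+ 114+ 115+ 113  112  113  106   91  104+ 124+ 122+ 125+ 123+ 122+ 124+ 123+
84 113+ 113+ 112+ 110+ 109+ 111+ 109  125  121  119  115  123  109   98+ 110+ 110+ 112+ 112+ 113+ 114+
88 121+ 122+ 120+ 121+ 119+ 117+ 121  120  124  127  124  113  103   88  109+ 108+ 108+ 107+ 108+ 108+
92 118+ 116+ 117+ 117+ 119+ 118  120  126  127  122  119  115  113   96   89  114+ 116+ 116+ 116+ 113+
96 113+ 110+ 110+ 110+ 119+ 125  124  122  121  124  122  115  110  10
[... 1724 characters left out ...]
+ 123+ 125+ 123+  94  101   88   85   95+ 122+ 123+ 121+ 120+ 120+ 119+ 119+
168 121+ 123+ 124+ 122+ 125+ 128+ 126+ 128+ 101   95  100   97   98+ 121+ 120+ 120+ 119+ 118+ 117+ 118+
172 123+ 121+ 119+ 122+ 119+ 123+ 121+ 124+ 104   98  101   99  103+ 129+ 132+ 128+ 128+ 129+ 125+ 126+
176 123+ 123+ 121+ 120+ 122+ 123+ 121+ 120+ 102  101  102   97  106+ 126+ 126+ 125+ 129+ 128+ 129+ 127+
180 121+ 119+ 121+ 119+ 121+ 120+ 121+ 120+ 102  101  101   99  102+ 118+ 117+ 118+ 120+ 120+ 121+ 127+
184 124+ 123+ 123+ 122+ 121+ 123+ 121+ 123+ 102  101  101   99  111+ 118+ 119+ 117+ 116+ 115+ 117+ 116+
188 130+ 131+ 131+ 128+ 130+ 128+ 129+ 126+ 102  100  102   98  113+ 122+ 121+ 119+ 118+ 120+ 117+ 118+
```

Run:
```python
from h import *
m=vision.camera_model('wrist');y=.06
T=np.eye(4);T[:3,:3]=np.array([[np.cos(y),np.sin(y),0],[np.sin(y),-np.cos(y),0],[0,0,-1]]);T[:3,3]=[.5841,-.0369,.301]
W=T@np.array(m['hand_eye']);u=np.array([-.4535,-.022,.891]);r=np.array([.6655,-.0319,.2])
c=proj(m,W,r+.052*u);C=np.linalg.inv(W)@np.append(r+.052*u,1);print('sphere',c,'bottom',c[1]+418*.006/C[2])
h=np.array([np.cos(y),np.sin(y),0]);k=np.array([0,0,1])
for s in(.008,.011,.014,.018,.022):
  for th in(43,47,51):
    t=np.radians(th);d=np.cos(t)*h+np.sin(t)*k;n=np.array([-np.sin(t)*h[0],-np.sin(t)*h[1],np.cos(t)]);q=r+s*u
    print(s,th,'rim back',proj(m,W,q+.018*d-.005*n)[1].round(1),'rim front',proj(m,W,q+.018*d+.005*n)[1].round(1),'hole top',proj(m,W,q+.009*d+.005*n)[1].round(1),'ring bottom',proj(m,W,q-.018*d+.005*n)[1].round(1))
```

```text
sphere [320.01753826 151.12948064] bottom 164.12162947800334
0.008 43 rim back 74.3 rim front 87.3 hole top 102.0 ring bottom 140.4
0.008 47 rim back 75.4 rim front 89.6 hole top 103.4 ring bottom 139.2
0.008 51 rim back 76.7 rim front 92.0 hole top 104.8 ring bottom 137.8
0.011 43 rim back 76.6 rim front 89.7 hole top 104.5 ring bottom 143.0
0.011 47 rim back 77.7 rim front 92.1 hole top 105.9 ring bottom 141.8
0.011 51 rim back 79.0 rim front 94.5 hole top 107.3 ring bottom 140.4
0.014 43 rim back 78.9 rim front 92.2 hole top 107.1 ring bottom 145.7
0.014 47 rim back 80.0 rim front 94.6 hole top 108.5 ring bottom 144.5
0.014 51 rim back 81.3 rim front 97.1 hole top 109.9 ring bottom 143.1
0.018 43 rim back 82.0 rim front 95.6 hole top 110.6 ring bottom 149.4
0.018 47 rim back 83.2 rim front 98.1 hole top 112.0 ring bottom 148.1
0.018 51 rim back 84.5 rim front 100.6 hole top 113.5 ring bottom 146.7
0.022 43 rim back 85.3 rim front 99.2 hole top 114.2 ring bottom 153.1
0.022 47 rim back 86.5 rim front 101.6 hole top 115.6 ring bottom 151.8
0.022 51 rim back 87.8 rim front 104.2 hole top 117.1 ring bottom 150.3
```

```bash
python3 -c "
from h import *
print(bot.get_obs()['clock'],workorder.job_done())"
```

```text
the job is handed in; nothing more can be done
30.4 None
```

I handed the job in at 30.4 s: the strainer hangs by its eye on the peg at the collar, and the bombilla is down through the eyelet with its collar resting on the mouth; camera measurements support both, but the hand-in returned no verdict.

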